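# Tip the wound chokes down the notched tray into the parts drawer

### The arm

A 6-joint arm with a two-finger parallel gripper is mounted at the origin on the work surface. World frame = base frame: x ahead of the robot, y to its left, z up, the work surface at z = 0. Lengths are in m, angles in degrees, forces in N, time in s.
With the tool pointing down it reaches from about 0.275 to 0.975 m from the base axis. Payload 8.4 kg.
Tool frame: the origin (TCP) lies at the very end of the fingers, on their centre line; the grasp point (between the pads) lies 19 mm behind it; z points along the fingers, x is the direction in which the jaws open and shut, and the axes are right-handed (so a half turn about z gives the same grasp; the last joint's range is limited). The gripper opens to 92 mm and grips with 3 to 60 N. Pads are 20 mm wide; open, the fingers measure 128 mm over their backs; the gripper's body (75 mm by 189 mm) begins 69 mm behind the grasp point.
Start: joints at [63.919, 20.225, 93.587, -0, 66.188, -0.138], TCP at [0.273, 0.562, 0.215] pointing down, gripper open.
Joint ranges: [-150.9, 150.9], [-52.94, 120.26], [3.33, 152.33], [-74.26, 254.26], [0, 154.13], [-172.89, 172.89]. Speed limits (degrees/s): [127.2, 127.2, 159.86, 180, 180, 180].

### API

Orientations are given as a 3x3 rotation matrix whose columns are the frame's x, y, z axes.
In Python, from cell import * gives the robot as it stands.
- The arm moves only by the shell command python3 -m creep 'ROWS' [FORCE]. ROWS is JSON, a list that holds one entry, the list of rows, each a list of 5 numbers: the opening, from -1 (shut) to 1 (fully open), then the shift along the tool's x, y, z as a fraction of full scale, then the turn about the tool's z as a fraction of full scale. In form: [[[gripper, tx, ty, tz, yaw], ...]]. A call has 1 to 20 rows; each row shifts and turns the pose as measured when the row begins, along the tool's axes as they then stand; what a row does not reach is not made up. Full scale, the value 1, is 0.025 m for a shift and 6 degrees for a turn. A row lasts 1/10 s, in which the tool goes at most 50 mm and 8.59 degrees, less where a joint would pass 70% of its speed; a pose out of reach is approached as far as the arm can. A call with a number of a shift or a turn outside -1 to 1 is refused whole. A call with a gripper value outside its range is refused whole. The fingers move at their own pace and stop on an object; FORCE is the grip in N (left out, the last holds). Time passes only in rows, so rows that do not move let the fingers close. It gives the time, the measured TCP pose, the force and the opening at its end, in the units of the state.
- get_state(): the state, without advancing time (a new reading comes with each control period).
- grab_frame(name): name is "scene" or "side" or "wrist"; returns the picture (384x512x3 uint8, blue, green, red); there is no depth.
- camera_model(name): a dict with "fx", "fy", "cx", "cy" (pixels), "R" (3x3) and "t" (3): a world point X has camera coordinates R X + t; the wrist camera has in their place "tool_from_camera" (4x4, takes a point from camera to tool coordinates, whose origin is the TCP and whose axes are the tool frame's). Camera axes: x right, y down, z forward; pixel columns grow to the right and rows downward; lengths in m; the calibration is good to about 2 mm. A picture is of the moment at which its call begins: read the wrist's pose just before it. camera_model takes no time and is no camera call.
- close_job(): hands the job in, once; it reports no verdict.
The state is a dict: "time_s": time; "joint_pos": joint angles; "qvel": joint speeds; "joint_efforts": joint torques, N m; "eef_pos": TCP position; "tool_rot": TCP orientation; "contact_force": force on the tool from outside, world axes, zero at the start; "wrist_torque": the same for the moment, N m; "gripper_width": opening from 0.0 (shut) to 1.0 (fully open).
Only numpy, scipy, OpenCV 4.12 (cv2) and the standard library are available. Lean on these libraries where they do the work, as an engineer would, in place of code of your own. Each camera call takes 0.05 s, during which the arm holds its last target. There are 200 camera calls.

### The job

Clear the copper chokes off the bench mat: gather every one onto the level tipping tray first, then, with the parts drawer pulled out to its stop, lift the tray by its red bar so that they all run out through the notched corner into the drawer. Finish with the tray lowered back level and the drawer, chokes inside, pushed fully shut; leave the other things on the bench where they are.

Things in the scene. Friction and masses are not known exactly. Their poses are not given: they have to be found in the camera images.
- choke0: toroid choke: a copper-wound ring with a pale filled centre, in effect a solid disc 60 mm across and 28 mm thick, about 0.13 kg, varnished smooth; lies flat on the mat. Origin at its centre (14 mm above what it lies on), z along the disc's axis. Two to four of the five are present.
- choke1: toroid choke: a copper-wound ring with a pale filled centre, in effect a solid disc 60 mm across and 28 mm thick, about 0.13 kg, varnished smooth; lies flat on the mat. Origin at its centre (14 mm above what it lies on), z along the disc's axis. Two to four of the five are present.
- choke2: toroid choke: a copper-wound ring with a pale filled centre, in effect a solid disc 60 mm across and 28 mm thick, about 0.13 kg, varnished smooth; lies flat on the mat. Origin at its centre (14 mm above what it lies on), z along the disc's axis. Two to four of the five are present.
- choke3: toroid choke: a copper-wound ring with a pale filled centre, in effect a solid disc 60 mm across and 28 mm thick, about 0.13 kg, varnished smooth; lies flat on the mat. Origin at its centre (14 mm above what it lies on), z along the disc's axis. Two to four of the five are present.
- choke4: toroid choke: a copper-wound ring with a pale filled centre, in effect a solid disc 60 mm across and 28 mm thick, about 0.13 kg, varnished smooth; lies flat on the mat. Origin at its centre (14 mm above what it lies on), z along the disc's axis. Two to four of the five are present.
- stand: grey pedestal of the tipping tray, fixed to the bench left of the drawer. Origin on the bench straight below the tray's hinge line; x is level and points from the tray's notched corner to its red bar, y along the hinge line, z up. The block spans x 5 to 145 mm, y -70 to 70 mm, z 0 to 118 mm in this frame. The notched corner hangs over the left half of the open drawer.
- tray (a joint): tilt of the tipping tray about its hinge line, rad: 0 level (the start), grows as the bar is lifted, stop at 0.80. A stiff hinge: stays where it is left, takes 5 to 8 N up or down at the bar. The tray is slick: chokes begin to slide at about 0.2 rad and have run out of the corner by 0.75.
- tray_mid (a point): centre of the tray's floor, upper face, 145 mm above the bench when level. Turns with the tray: x to the bar, z up. Tray: pale 210 mm square set cornerwise (diagonal along x), floor and rims 4 mm thick, rims 20 mm high; at the corner over the drawer a 40 mm square is cut out and the rims end 120 mm short of it. Four chokes fit at (60, 0), (0, 60), (0, -60), (-60, 0) mm.
- tray_hinge (a point): point on the tray's hinge line, 145 mm above the bench, level with the tray's floor, 53.5 mm from the floor's centre towards the notched corner. The bar's end rises: the tray turns about minus y of the stand.
- tray_bar (a point): middle of the red grip bar: 12 mm thick, round, 100 mm long, level, parallel to the hinge line, 247 mm from it and 12 mm above the floor plane; 45 mm of free space between it and the tray's far corner. May be pinched from above; it can turn in the fingers as it rises.
- cab_drawer0 (a joint): how far the blue-fronted drawer is pulled out of the grey cabinet, m: 0 shut (the start), stop at 0.182. Slides level towards the cabinet's front with about 1 N of friction. The cabinet is fixed, 260 mm deep, 300 mm wide, 105 mm high.
- cab_drawer0_handle (a point): grip point, middle of the steel bar handle on the drawer's front: bar level, parallel to the front, 120 mm long, 12 mm thick at most, 67 mm above the bench, 35 mm clear of the front. Moves with the drawer; its minus x axis points the way the drawer is pulled.
- drawer_in (a point): centre of the drawer's inner floor, 22 mm above the bench; inside the drawer is 215 mm along its x by 258 mm along its y, walls 61 mm high. x and y as those of the handle point.
- flux_tin: plain aluminium flux tin, 58 mm across, 22 mm high, loose, not part of the job: do not disturb. Origin at the centre of its underside.

How it is judged (in metres and radians):
On the way, in this order (a step that is already met when the one before it is completed fails the run):
1. every choke rests on the level tray, released (value of joint tray below 0.08 rad and horizontal distance between each of choke0, choke1, choke2, choke3, choke4 and tray_mid below 0.125 m and z of choke0 in the frame of tray_mid between 0.005 and 0.06 m and linear speed of each of choke0, choke1, choke2, choke3, choke4 below 0.05 m/s and contact force between the fingers and choke0 below 0.5 N and z of choke1 in the frame of tray_mid between 0.005 and 0.06 m and contact force between the fingers and choke1 below 0.5 N and z of choke2 in the frame of tray_mid between 0.005 and 0.06 m and contact force between the fingers and choke2 below 0.5 N and z of choke3 in the frame of tray_mid between 0.005 and 0.06 m and contact force between the fingers and choke3 below 0.5 N and z of choke4 in the frame of tray_mid between 0.005 and 0.06 m and contact force between the fingers and choke4 below 0.5 N), for 0.3 s.
2. the tray is tipped up, the drawer is out at its stop and every choke is in the drawer (value of joint tray above 0.3 rad and value of joint cab_drawer0 above 0.165 m and x of choke0 in the frame of drawer_in between -0.112 and 0.112 m and y of choke0 in the frame of drawer_in between -0.137 and 0.137 m and z of choke0 in the frame of drawer_in between 0 and 0.075 m and x of choke1 in the frame of drawer_in between -0.112 and 0.112 m and y of choke1 in the frame of drawer_in between -0.137 and 0.137 m and z of choke1 in the frame of drawer_in between 0 and 0.075 m and x of choke2 in the frame of drawer_in between -0.112 and 0.112 m and y of choke2 in the frame of drawer_in between -0.137 and 0.137 m and z of choke2 in the frame of drawer_in between 0 and 0.075 m and x of choke3 in the frame of drawer_in between -0.112 and 0.112 m and y of choke3 in the frame of drawer_in between -0.137 and 0.137 m and z of choke3 in the frame of drawer_in between 0 and 0.075 m and x of choke4 in the frame of drawer_in between -0.112 and 0.112 m and y of choke4 in the frame of drawer_in between -0.137 and 0.137 m and z of choke4 in the frame of drawer_in between 0 and 0.075 m), for 0.2 s.
At the end, for the whole second after the job is handed in: Every choke present lies at rest inside the drawer, the drawer is shut to within 12 mm, and the tray is level to within 0.08 rad (value of joint tray below 0.08 rad and value of joint cab_drawer0 below 0.012 m and x of choke0 in the frame of drawer_in between -0.112 and 0.112 m and y of choke0 in the frame of drawer_in between -0.137 and 0.137 m and z of choke0 in the frame of drawer_in between 0 and 0.075 m and linear speed of each of choke0, choke1, choke2, choke3, choke4 below 0.03 m/s and x of choke1 in the frame of drawer_in between -0.112 and 0.112 m and y of choke1 in the frame of drawer_in between -0.137 and 0.137 m and z of choke1 in the frame of drawer_in between 0 and 0.075 m and x of choke2 in the frame of drawer_in between -0.112 and 0.112 m and y of choke2 in the frame of drawer_in between -0.137 and 0.137 m and z of choke2 in the frame of drawer_in between 0 and 0.075 m and x of choke3 in the frame of drawer_in between -0.112 and 0.112 m and y of choke3 in the frame of drawer_in between -0.137 and 0.137 m and z of choke3 in the frame of drawer_in between 0 and 0.075 m and x of choke4 in the frame of drawer_in between -0.112 and 0.112 m and y of choke4 in the frame of drawer_in between -0.137 and 0.137 m and z of choke4 in the frame of drawer_in between 0 and 0.075 m); the robot touches nothing.
It fails at once if the flux tin is moved by more than 50 mm (distance of flux_tin from where it was at the start of the episode above 0.05 m).
Of choke0, choke1, choke2, choke3, choke4 only 2 to 4 are there at a start; the rules pass over those that are not, and their reading is None.
At some moment in a run one of choke0, choke1, choke2, choke3, choke4 may be knocked a few centimetres aside while the robot is not near it.
Once in a run the grip may slacken for a moment while it holds something.
It also fails if it takes over 210 s, if anything falls off the work surface, if the arm or the gripper's body presses on something with over 40 N, if the wrist force passes 120 N, or if a joint passes its speed limit or range.

## Working session

There is one attempt and no reset: what is moved stays moved. The work goes in short steps, Python scripts to look and compute and a shell command to move; the robot and the scene stay as the last step left them, time stands still between calls to the robot, and variables do not carry over. Pictures are saved under pics/ and viewed, about 12 in all and at most 16, crops included, and the job is handed in when it is done.

```bash
ls; mkdir -p pics; python3 - <<'E'
from cell import *
import cv2, numpy as np
s=get_state();print(s)
for n in("scene","side","wrist"):
    cv2.imwrite(f"pics/a_{n}.png",grab_frame(n)); 
    print(n,camera_model(n))
E
```

```text
pics
{'time_s': 0.0, 'joint_pos': array([ 6.39187789e+01,  2.02606878e+01,  9.36291436e+01, -1.85563880e-04,
        6.61879811e+01, -1.36381099e-01]), 'qvel': array([-0.02786663, -0.08835683, -0.02808203, -0.0282457 , -0.05063954,
       -0.08356606]), 'joint_efforts': array([-9.77562922e-04, -5.93844795e+01, -3.34207571e+01,  6.95729046e-02,
        2.34691071e-02, -1.02107467e-04]), 'eef_pos': array([0.27321206, 0.5615676 , 0.2138828 ]), 'tool_rot': array([[ 4.37504072e-01,  8.99216233e-01, -5.94412965e-04],
       [ 8.99215404e-01, -4.37504476e-01, -1.22109463e-03],
       [-1.35808645e-03, -2.71422070e-07, -9.99999078e-01]]), 'contact_force': array([-0.96202916,  0.01468685, -0.09388843]), 'wrist_torque': array([-0.0027336 , -0.02296824,  0.00247394]), 'gripper_width': 1.0003494914799091}
scene {'fx': 359.1946466535709, 'fy': 359.1946466535709, 'cx': 252.78073233876557, 'cy': 193.95074688791055, 'R': array([[-0.56055627,  0.8280035 , -0.01366993],
       [ 0.49845968,  0.32418201, -0.8040174 ],
       [-0.66129768, -0.4575109 , -0.59444862]]), 't': array([ 0.3554367 , -0.19277565,  1.41313903])}
side {'fx': 402.12027742866627, 'fy': 402.12027742866627, 'cx': 254.1942470095787, 'cy': 190.27192049851845, 'R': array([[ 0.99670016, -0.08056684,  0.0098877 ],
       [-0.03229895, -0.50539843, -0.8622814 ],
       [ 0.07446852,  0.85911665, -0.50633292]]), 't': array([-0.60728213,  0.11981164,  1.326017  ])}
wrist {'fx': 284.8304862248822, 'fy': 284.8304862248822, 'cx': 253.21968945331764, 'cy': 184.46363892663226, 'tool_from_camera': array([[ 9.99999620e-01,  8.14326550e-04,  3.10765233e-04,
        -2.88340023e-04],
       [-8.69767553e-04,  9.55470721e-01,  2.95084640e-01,
        -8.34215797e-02],
       [-5.66318244e-05, -2.95084799e-01,  9.55471066e-01,
        -1.69947819e-01],
       [ 0.00000000e+00,  0.00000000e+00,  0.00000000e+00,
         1.00000000e+00]])}
```

View pics/a_scene.png

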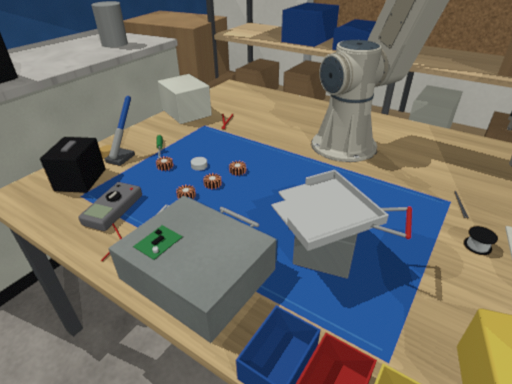

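View pics/a_side.png

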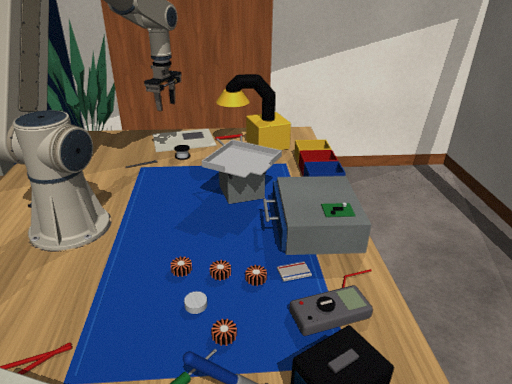

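Four chokes are visible. In the scene view they are at about (165,163), (237,168), (213,181) and (186,192), with the tin at (199,163). In the side view they are at (181,266), (220,270), (256,275) and (224,331), with the tin at (195,302). The tray has its bar at scene (408,222), and the drawer handle is at scene (240,215) and side (268,208).

```bash
cat > h.py <<'E'
from cell import *
import cv2, numpy as np
C={n:camera_model(n) for n in("scene","side","wrist")}
def cam(n,s=None):
    c=C[n]
    if n=="wrist":
        s=s or get_state(); T=c["tool_from_camera"]; A=s["tool_rot"]
        R=A@T[:3,:3]; o=A@T[:3,3]+s["eef_pos"]; return c,R,o
    return c,c["R"].T,-c["R"].T@c["t"]
def ray(n,uv,s=None):
    c,R,o=cam(n,s); d=R@np.array([(uv[0]-c["cx"])/c["fx"],(uv[1]-c["cy"])/c["fy"],1]); return o,d/np.linalg.norm(d)
def onz(n,uv,z,s=None):
    o,d=ray(n,uv,s); return o+d*(z-o[2])/d[2]
def tri(rays):
    A=sum(np.eye(3)-np.outer(d,d) for o,d in rays); b=sum((np.eye(3)-np.outer(d,d))@o for o,d in rays); return np.linalg.solve(A,b)
def proj(n,X,s=None):
    c,R,o=cam(n,s); p=R.T@(np.array(X)-o); return np.array([c["cx"]+c["fx"]*p[0]/p[2],c["cy"]+c["fy"]*p[1]/p[2]])
def blobs(im,lo,hi,k=7,amin=40):
    m=cv2.inRange(cv2.cvtColor(im,cv2.COLOR_BGR2HSV),lo,hi); m=cv2.morphologyEx(m,cv2.MORPH_CLOSE,np.ones((k,k)))
    cs,_=cv2.findContours(m,cv2.RETR_EXTERNAL,cv2.CHAIN_APPROX_NONE)
    out=[]
    for c in cs:
        h=cv2.convexHull(c); a=cv2.contourArea(h)
        if a>amin: M=cv2.moments(h); out.append((M["m10"]/M["m00"],M["m01"]/M["m00"],a,cv2.boundingRect(c)))
    return out
def rel(P,s=None):
    "world xy -> tool-frame shift in full scales"
    s=s or get_state(); return np.round(s["tool_rot"].T@(np.array(P)-s["eef_pos"])/0.025,2)
E
python3 - <<'E'
from h import *
for n in("scene","side"):
    im=cv2.imread(f"pics/a_{n}.png")
    for b in blobs(im,(3,90,60),(20,255,255),5,60):
        p=onz(n,b[:2],.014)
        if .2<p[0]<.95 and b[2]<1500: print(n,np.round(b[:3]),b[3],p.round(3))
    for b in blobs(im,(0,150,80),(6,255,255),5,20)+blobs(im,(174,150,80),(180,255,255),5,20): print("red",n,np.round(b[:3]),b[3])
print("tin",onz("scene",(199,163),.011),onz("side",(195,302),.011))
w=cv2.resize(np.hstack([cv2.imread("pics/a_scene.png")[150:280,190:440]]),None,fx=3,fy=3,interpolation=2)
cv2.imwrite("pics/b.png",w)
cv2.imwrite("pics/c.png",cv2.resize(cv2.imread("pics/a_side.png")[130:260,180:380],None,fx=4,fy=4,interpolation=2))
E
```

```text
scene [ 352.  357. 1410.] (318, 329, 66, 55) [0.816 0.356 0.014]
scene [186. 192. 170.] (177, 186, 18, 12) [ 0.586 -0.292  0.014]
scene [212. 181. 180.] (204, 174, 17, 15) [ 0.491 -0.261  0.014]
scene [237. 168. 156.] (230, 162, 16, 13) [ 0.38  -0.237  0.014]
scene [164. 163. 151.] (157, 157, 16, 13) [ 0.497 -0.478  0.014]
red scene [ 337.  364. 2518.] (297, 333, 80, 51)
red scene [408. 223.  95.] (406, 208, 5, 30)
red scene [226. 120.  83.] (222, 114, 11, 15)
red scene [306. 366.  38.] (296, 345, 23, 39)
red scene [408. 230.  58.] (406, 220, 5, 19)
red scene [409. 211.  24.] (407, 207, 5, 11)
side [147. 381. 172.] (99, 379, 76, 5) [ 0.339 -0.593  0.014]
side [203. 380. 176.] (188, 376, 36, 8) [ 0.455 -0.599  0.014]
side [269. 377. 484.] (240, 371, 52, 13) [ 0.593 -0.602  0.014]
side [224. 332. 506.] (212, 319, 25, 27) [ 0.499 -0.477  0.014]
side [256. 275. 322.] (246, 265, 21, 21) [ 0.59  -0.289  0.014]
side [220. 270. 312.] (210, 260, 21, 20) [ 0.492 -0.26   0.014]
side [181. 266. 306.] (171, 257, 21, 19) [ 0.381 -0.237  0.014]
red side [ 36. 359. 688.] (0, 343, 72, 30)
red side [353. 277. 176.] (342, 269, 29, 19)
red side [318. 155. 318.] (300, 150, 39, 11)
red side [229. 136.  58.] (215, 134, 28, 5)
red side [ 44. 356.  40.] (38, 353, 13, 7)
red side [314. 154. 190.] (300, 150, 32, 10)
tin [ 0.42479555 -0.3761786   0.011     ] [ 0.4267471  -0.37517663  0.011     ]
```

View pics/b.png

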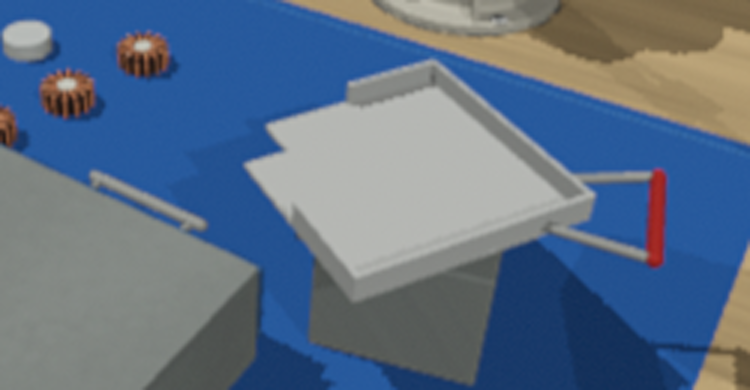

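View pics/c.png

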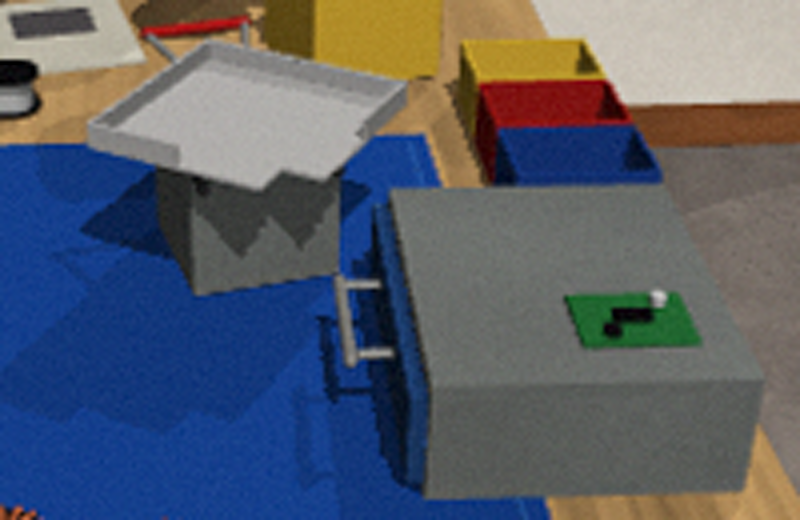

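The crops show the red bar clearly: its ends are at scene (409,208) and (409,237), and at side (216,138) and (242,135). The drawer handle ends are at scene (222,209) and (258,225), and at side (265,200) and (267,220). The tray is level, with its notch pointing at the gap in front of the cabinet.

```bash
python3 - <<'E'
from h import *
S=[(409.3,207.7),(408.7,237.3)]
print("bar scene",[onz("scene",p,.157).round(3) for p in S])
print("bar side",[onz("side",p,.157).round(3) for p in [(216,137.8),(242,134.8)]])
print("handle scene",[onz("scene",p,.067).round(3) for p in [(221.7,209.3),(257.7,225)]])
print("handle side",[onz("side",p,.067).round(3) for p in [(265,200.5),(267.5,220)]])
print("tray rim scene",[onz("scene",p,.165).round(3) for p in [(334.7,170.7),(387,213.5),(308,240.7)]])
print("tray side rim",[onz("side",p,.165).round(3) for p in [(180+90/4,130+123/4),(180+210/4,130+42/4),(180+405/4,130+82/4)]])
b=np.mean([onz("scene",p,.157) for p in S]+[onz("side",p,.157) for p in [(216,137.8),(242,134.8)]],0)
print(b)
E
```

```text
bar scene [array([0.481, 0.344, 0.157]), array([0.585, 0.37 , 0.157])]
bar side [array([0.485, 0.346, 0.157]), array([0.589, 0.371, 0.157])]
handle scene [array([ 0.643, -0.097,  0.067]), array([0.643, 0.023, 0.067])]
handle side [array([0.646, 0.013, 0.067]), array([ 0.642, -0.102,  0.067])]
tray rim scene [array([0.439, 0.136, 0.165]), array([0.541, 0.308, 0.165]), array([0.719, 0.199, 0.165])]
tray side rim [array([0.439, 0.129, 0.165]), array([0.548, 0.297, 0.165]), array([0.722, 0.196, 0.165])]
[0.53496403 0.35751352 0.157     ]
```

Both views agree to within about 3 mm on the chokes, bar and handle:

| Thing | Position (m) |
|---|---|
| Chokes A, B, C, D | (.380,-.237), (.491,-.260), (.588,-.290), (.498,-.478) |
| Bar middle | (.535,.3575) |
| Stand x axis | 103.8° |
| Tray middle | (.581,.170) |
| Handle | (.643,-.040) |

I'll first turn the jaws to 103.8°, which suits every pick, every slot and the bar.

```bash
python3 -m creep '[[[1,0,0,0,-1],[1,0,0,0,-1],[1,0,0,0,-1],[1,0,0,0,-1],[1,0,0,0,-1],[1,0,0,0,-1],[1,0,0,0,-0.6],[1,0,0,0,0]]]' 20
python3 - <<'E'
from h import *
s=get_state();x=s["tool_rot"][:,0];print(np.degrees(np.arctan2(x[1],x[0])),rel([.38,-.237,.2]))
E
```

```text
time_s: 0.95
eef_pos: [0.2725, 0.5601, 0.2114]
tool_rot: [[-0.263, 0.965, -0.003], [0.965, 0.263, -0.005], [-0.004, -0.004, -1.0]]
contact_force: [1.1, -0.5, -0.2]
gripper_width: 0.999
105.25852269360443 [-31.89  -4.24   0.62]
```

```bash
python3 -m creep '[[[1,-1,-0.13,0,0.25],[1,-1,-0.13,0,0],[1,-1,-0.13,0,0],[1,-1,-0.13,0,0],[1,-1,-0.13,0,0],[1,-1,-0.13,0,0],[1,-1,-0.13,0,0],[1,-1,-0.13,0,0],[1,-1,-0.13,0,0],[1,-1,-0.13,0,0],[1,-1,-0.13,0,0],[1,-1,-0.13,0,0],[1,-1,-0.13,0,0],[1,-1,-0.13,0,0],[1,-1,-0.13,0,0],[1,-1,-0.13,0,0],[1,-1,-0.13,0,0],[1,-1,-0.13,0,0],[1,-1,-0.13,0,0],[1,-1,-0.13,0,0]]]'
python3 -m creep '[[[1,-1,-0.13,0,0],[1,-1,-0.13,0,0],[1,-1,-0.13,0,0],[1,-1,-0.13,0,0],[1,-1,-0.13,0,0],[1,-1,-0.13,0,0],[1,-1,-0.13,0,0],[1,-1,-0.13,0,0],[1,-1,-0.13,0,0],[1,-1,-0.13,0,0],[1,0,0,0,0]]]'
cat > look.py <<'E'
from h import *
import sys
s=get_state(); n=sys.argv[1]; im=grab_frame("wrist"); cv2.imwrite(f"pics/{n}.png",im)
x=s["tool_rot"][:,0];print("ang",np.degrees(np.arctan2(x[1],x[0])).round(1),"eef",s["eef_pos"].round(4),"w",round(s["gripper_width"]*92,1))
for b in blobs(im,(3,90,60),(20,255,255),9,300):
    p=onz("wrist",b[:2],.014,s); print(np.round(b[:3]),b[3],p.round(4),"rel",rel([p[0],p[1],.004],s))
E
python3 look.py w1
```

```text
time_s: 2.95
eef_pos: [0.3171, 0.0406, 0.2128]
tool_rot: [[-0.197, 0.98, -0.0], [0.98, 0.197, -0.005], [-0.005, -0.001, -1.0]]
contact_force: [0.6, -0.5, -0.7]
gripper_width: 1.003
time_s: 4.05
eef_pos: [0.3307, -0.2243, 0.2154]
tool_rot: [[-0.169, 0.986, 0.004], [0.986, 0.169, -0.007], [-0.007, 0.003, -1.0]]
contact_force: [-0.2, 0.8, 0.3]
gripper_width: 0.997
ang 99.7 eef [ 0.3307 -0.2243  0.2154] w 91.7
[ 412.  370. 3136.] (282, 360, 230, 18) [0.6417 0.1021 0.014 ] rel [10.84 14.44  8.42]
[  80.  318. 1365.] (64, 290, 34, 57) [ 0.6318 -0.4569  0.014 ] rel [-11.14  10.28   8.57]
[ 426.  318. 1392.] (409, 289, 35, 58) [0.5337 0.088  0.014 ] rel [11.01 10.08  8.41]
[211. 265. 982.] (192, 248, 39, 35) [ 0.4973 -0.2622  0.014 ] rel [-2.55  6.29  8.49]
[  60.  246. 1032.] (41, 230, 40, 34) [ 0.5052 -0.4842  0.014 ] rel [-11.36   5.1    8.56]
[ 238.  197. 1215.] (217, 178, 42, 39) [ 0.3838 -0.2388  0.014 ] rel [-0.86  1.97  8.47]
```

View pics/w1.png

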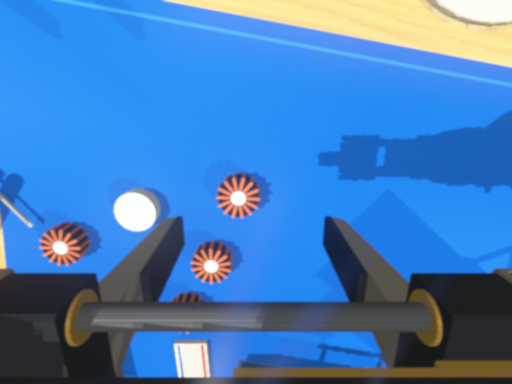

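The wrist view shows choke A at (238,197), B at (211,265), D at (60,246), and the tin at (136,210). These match the fixed cameras to about 4 mm.

```bash
python3 -m creep '[[[1,0,0,0,-0.7],[1,-0.3,0.65,0,0],[1,-0.3,0.65,0,0],[1,-0.2,0.65,0,0],[1,0,0,0.9,0],[1,0,0,1,0],[1,0,0,1,0],[1,0,0,1,0],[1,0,0,1,0],[1,0,0,1,0],[1,0,0,0,0]]]'
python3 look.py w2; python3 -c "
from h import *
print(rel([.382,-.238,.004]))"
```

```text
time_s: 5.2
eef_pos: [0.4005, -0.2283, 0.0628]
tool_rot: [[-0.232, 0.973, 0.01], [0.973, 0.232, -0.007], [-0.009, 0.008, -1.0]]
contact_force: [-0.4, 0.3, 0.4]
gripper_width: 0.996
ang 103.4 eef [ 0.4005 -0.2283  0.0628] w 91.7
[ 415.  370. 3042.] (289, 360, 223, 18) [ 0.5372 -0.0288  0.014 ] rel [6.51 7.15 2.35]
[ 151.  357. 2368.] (118, 332, 64, 47) [ 0.5851 -0.2896  0.014 ] rel [-4.08  6.59  2.44]
[  80.  319. 1340.] (64, 291, 34, 56) [ 0.5543 -0.3617  0.014 ] rel [-6.6   4.73  2.45]
[ 426.  318. 1398.] (409, 289, 35, 58) [ 0.4746 -0.0445  0.014 ] rel [6.48 4.57 2.33]
[ 192.  284. 2105.] (158, 258, 68, 45) [ 0.4903 -0.2647  0.014 ] rel [-2.23  3.14  2.4 ]
[ 245.  179. 3994.] (209, 144, 74, 73) [ 0.3828 -0.2398  0.014 ] rel [-0.26 -0.82  2.35]
[-0.16 -0.86  2.4 ]
```

```bash
python3 -m creep '[[[1,-0.2,-0.84,0,0],[1,0,0,0.8,0],[1,0,0,0.8,0],[1,0,0,0.6,0],[1,0,0,0,0]]]'
python3 -c "
from h import *
print(rel([.3825,-.239,.004]))"
```

```text
time_s: 5.75
eef_pos: [0.3909, -0.2417, 0.0136]
tool_rot: [[-0.232, 0.973, 0.02], [0.973, 0.232, -0.013], [-0.017, 0.017, -1.0]]
contact_force: [0.5, -0.3, -0.0]
gripper_width: 0.998
[ 0.19 -0.31  0.38]
```

```bash
python3 -m creep '[[[1,0.2,-0.4,0.3,0],[1,0,0,0,0],[-1,0,0,0,0],[-1,0,0,0,0],[-1,0,0,0,0],[-1,0,0,0,0],[-1,0,0,0,0],[-1,0,0,0,0],[-1,0,0,0,0]]]' 30
python3 -m creep '[[[-1,0,0,-0.6,0],[-1,0,0,-1,0],[-1,0,0,-1,0],[-1,0,0,-1,0],[-1,0,0,-1,0],[-1,0,0,-1,0],[-1,0,0,-1,0],[-1,0,0,-1,0],[-1,0,0,-1,0],[-1,0,0,-1,0],[-1,0,0,0,0]]]' 
python3 -c "
from h import *
print(get_state()['gripper_width']*92, rel([.567,.228,.23]))"
```

```text
time_s: 6.65
eef_pos: [0.3827, -0.2404, 0.0095]
tool_rot: [[-0.231, 0.973, 0.026], [0.973, 0.232, -0.016], [-0.021, 0.021, -1.0]]
contact_force: [0.4, -0.0, -0.4]
gripper_width: 0.641
time_s: 7.75
eef_pos: [0.3742, -0.2352, 0.2572]
tool_rot: [[-0.231, 0.973, 0.02], [0.973, 0.232, -0.013], [-0.017, 0.017, -1.0]]
contact_force: [0.7, 0.6, -1.4]
gripper_width: 0.648
59.591582553543155 [16.26 11.77  1.01]
```

```bash
python3 -m creep '[[[-1,1,0.7,0,0],[-1,1,0.7,0,0],[-1,1,0.7,0,0],[-1,1,0.7,0,0],[-1,1,0.7,0,0],[-1,1,0.7,0,0],[-1,1,0.7,0,0],[-1,1,0.7,0,0],[-1,1,0.7,0,0],[-1,1,0.7,0,0],[-1,1,0.7,0,0],[-1,1,0.7,0,0],[-1,1,0.7,0,0],[-1,1,0.7,0,0],[-1,1,0.7,0,0],[-1,0.8,0.7,0,0],[-1,0,0,0,0],[-1,0,0,0,0]]]' 
python3 -c "
from h import *
cv2.imwrite('pics/w3.png',grab_frame('wrist'))
print(get_state()['gripper_width']*92, rel([.567,.228,.2]))"
```

```text
time_s: 9.55
eef_pos: [0.5518, 0.2313, 0.2299]
tool_rot: [[-0.23, 0.973, -0.004], [0.973, 0.23, -0.018], [-0.016, -0.008, -1.0]]
contact_force: [0.1, 0.1, -1.1]
gripper_width: 0.645
59.45764557704434 [-0.24  0.57  1.2 ]
```

View pics/w3.png

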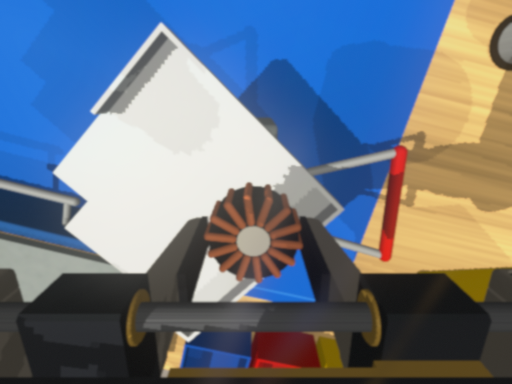

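The wrist view shows choke A held centrally over the tray. The bar ends are at (400,153) and (387,257), and the far tray corner is at about (343,210).

```bash
python3 -c "
from h import *
p=[onz('wrist',u,.157) for u in [(400,153),(387,257)]];print(np.round(p,3),onz('wrist',(343,210),.165),onz('wrist',(163,25),.165),onz('wrist',(57,173),.145))"
python3 -m creep '[[[-1,-0.2,0.57,0,0],[-1,0,0,0.9,0],[-1,0,0,0.9,0],[-1,0,0,0.5,0],[-1,0,0,0,0]]]' 
python3 -c "
from h import *
print(rel([.567,.228,.157]))"
```

```text
[[0.486 0.343 0.157]
 [0.584 0.369 0.157]] [0.54508025 0.30948753 0.165     ] [0.4362514  0.13341588 0.165     ] [0.57899464 0.046964   0.145     ]
time_s: 10.1
eef_pos: [0.5701, 0.224, 0.1711]
tool_rot: [[-0.226, 0.974, -0.002], [0.974, 0.226, -0.018], [-0.017, -0.006, -1.0]]
contact_force: [0.2, 0.0, -0.6]
gripper_width: 0.647
[ 0.19 -0.08  0.56]
```

```bash
python3 -m creep '[[[-1,0.15,0,0.4,0],[-1,0,0,0.2,0],[-1,0,0,0,0]]]' 
python3 -c "
from h import *
print(rel([.567,.228,.157]))"
```

```text
time_s: 10.4
eef_pos: [0.5706, 0.2271, 0.1566]
tool_rot: [[-0.225, 0.974, 0.0], [0.974, 0.225, -0.017], [-0.017, -0.003, -1.0]]
contact_force: [-0.2, -0.5, -1.1]
gripper_width: 0.643
[ 0.07 -0.13 -0.02]
```

```bash
python3 -m creep '[[[0.6,0,0,0,0],[0.6,0,0,0,0],[0.6,0,0,0,0],[0.6,0,0,-0.5,0],[0.6,0,0,-1,0],[0.6,0,0,-1,0],[0.6,0,0,-1,0],[1,0,0,-0.5,0],[1,0,0,0,0]]]' 
python3 - <<'E'
from h import *
s=get_state();im=grab_frame("wrist");cv2.imwrite("pics/w4.png",im)
for b in blobs(im,(3,90,60),(20,255,255),9,300): print(np.round(b[:3]),b[3],onz("wrist",b[:2],.165,s).round(3))
print(rel([.491,-.2605,.2]))
E
```

```text
time_s: 11.3
eef_pos: [0.5715, 0.2298, 0.2669]
tool_rot: [[-0.226, 0.974, 0.006], [0.974, 0.226, -0.015], [-0.016, 0.002, -1.0]]
contact_force: [0.1, 0.5, -0.6]
gripper_width: 0.949
[ 359.  359. 9064.] (224, 331, 288, 47) [0.761 0.405 0.165]
[168. 336. 408.] (141, 331, 48, 14) [0.782 0.172 0.165]
[ 418.  318. 1217.] (402, 290, 32, 56) [0.686 0.45  0.165]
[  89.  318. 1224.] (74, 290, 32, 56) [0.778 0.076 0.165]
[178. 294. 397.] (163, 281, 34, 22) [0.72  0.174 0.165]
[ 281.  288. 2712.] (219, 270, 126, 33) [0.685 0.286 0.165]
[ 253.  181. 2640.] (223, 151, 59, 60) [0.569 0.227 0.165]
[  448.   149. 30844.] (354, 0, 158, 282) [0.495 0.4   0.165]
[-18.33  -7.56   2.92]
```

```bash
python3 -m creep '[[[1,-1,-0.4,0,0],[1,-1,-0.4,0,0],[1,-1,-0.4,0,0],[1,-1,-0.4,0,0],[1,-1,-0.4,0,0],[1,-1,-0.4,0,0],[1,-1,-0.4,0,0],[1,-1,-0.4,0,0],[1,-1,-0.4,0,0],[1,-1,-0.4,0,0],[1,-1,-0.4,0,0],[1,-1,-0.4,0,0],[1,-1,-0.4,0,0],[1,-1,-0.4,0,0],[1,-1,-0.4,0,0],[1,-1,-0.4,0,0],[1,-1,-0.4,0,0],[1,-0.6,-0.4,0,0],[1,0,0,0,0]]]' 
python3 look.py w5
```

```text
time_s: 13.25
eef_pos: [0.4791, -0.2563, 0.248]
tool_rot: [[-0.229, 0.973, -0.031], [0.973, 0.228, -0.011], [-0.004, -0.033, -0.999]]
contact_force: [-0.1, 0.7, -0.2]
gripper_width: 1.001
ang 103.2 eef [ 0.4791 -0.2563  0.248 ] w 92.1
[  289.   360. 15323.] (114, 331, 398, 53) [ 0.813 -0.114  0.014] rel [ 2.53 14.61  9.28]
[ 426.  318. 1392.] (409, 289, 35, 58) [0.6716 0.0888 0.014 ] rel [11.72 10.96  9.36]
[  80.  318. 1407.] (64, 289, 35, 58) [ 0.8081 -0.4823  0.014 ] rel [-11.77  11.06   9.45]
[216. 229. 950.] (198, 212, 37, 35) [ 0.594  -0.2896  0.014 ] rel [-2.31  4.49  9.63]
[  16.  224. 1508.] (0, 197, 31, 72) [ 0.6584 -0.5911  0.014 ] rel [-14.64   4.23   9.69]
[ 249.  171. 1110.] (230, 152, 39, 39) [ 0.4931 -0.2611  0.014 ] rel [-0.28  0.82  9.74]
[  96.  141. 1224.] (75, 121, 42, 40) [ 0.5009 -0.4832  0.014 ] rel [-8.99 -0.91  9.83]
[  15.  133. 1892.] (0, 88, 34, 89) [ 0.5157 -0.5954  0.014 ] rel [-13.5   -1.36   9.87]
[ 18.  38. 862.] (0, 5, 35, 67) [ 0.3894 -0.5928  0.014 ] rel [-12.24  -6.25  10.02]
```

```bash
python3 -m creep '[[[1,-0.2,0.7,0.9,0],[1,0,0,1,0],[1,0,0,1,0],[1,0,0,1,0],[1,0,0,1,0],[1,0,0,1,0],[1,0,0,1,0],[1,0,0,1,0],[1,0,0,0,0]]]'
python3 look.py w6|grep -v 'ang';python3 -c "
from h import *
print(rel([.492,-.261,.008]))"
```

```text
time_s: 14.2
eef_pos: [0.4918, -0.2478, 0.0388]
tool_rot: [[-0.233, 0.972, -0.034], [0.973, 0.232, -0.006], [0.002, -0.035, -0.999]]
contact_force: [-0.6, 0.4, 0.0]
gripper_width: 1.001
[ 415.  370. 3060.] (287, 360, 225, 18) [ 0.5988 -0.0774  0.014 ] rel [5.63 5.79 1.2 ]
[ 173.  341. 1289.] (136, 331, 73, 26) [ 0.6174 -0.2876  0.014 ] rel [-2.72  4.56  1.23]
[  80.  319. 1318.] (64, 291, 33, 56) [ 0.613  -0.3659  0.014 ] rel [-5.72  3.66  1.25]
[ 426.  318. 1403.] (409, 289, 35, 58) [ 0.5458 -0.0884  0.014 ] rel [5.69 3.63 1.28]
[178. 291. 505.] (165, 277, 27, 26) [ 0.568  -0.2914  0.014 ] rel [-2.41  2.61  1.3 ]
[ 233.  215. 4626.] (194, 177, 81, 78) [ 0.4945 -0.2628  0.014 ] rel [-0.61  0.01  1.39]
[-0.49 -0.11  1.3 ]
```

```bash
python3 -m creep '[[[1,-0.55,-0.05,0.6,0],[1,0,0,0.5,0],[1,0,0,0.1,0],[1,0,0,0,0],[-1,0,0,0,0],[-1,0,0,0,0],[-1,0,0,0,0],[-1,0,0,0,0],[-1,0,0,0,0],[-1,0,0,0,0],[-1,0,0,0,0]]]' 30
python3 -m creep '[[[-1,0,0,-0.6,0],[-1,0,0,-1,0],[-1,0,0,-1,0],[-1,0,0,-1,0],[-1,0,0,-1,0],[-1,0,0,-1,0],[-1,0,0,-1,0],[-1,0,0,-1,0],[-1,0,0,-1,0],[-1,0,0,-1,0],[-1,0,0,0,0]]]' 
python3 -c "
from h import *
print(get_state()['gripper_width']*92, rel([.523,.155,.23]))"
```

```text
time_s: 15.35
eef_pos: [0.4976, -0.2607, 0.0154]
tool_rot: [[-0.234, 0.972, -0.026], [0.972, 0.234, -0.009], [-0.003, -0.028, -1.0]]
contact_force: [1.2, -0.1, -1.3]
gripper_width: 0.644
time_s: 16.45
eef_pos: [0.5023, -0.2575, 0.2743]
tool_rot: [[-0.234, 0.972, -0.025], [0.972, 0.233, -0.01], [-0.004, -0.026, -1.0]]
contact_force: [1.3, 0.7, -2.7]
gripper_width: 0.643
59.11318657607597 [15.86  4.7   1.59]
```

```bash
python3 -m creep '[[[-1,1,0.3,0,0],[-1,1,0.3,0,0],[-1,1,0.3,0,0],[-1,1,0.3,0,0],[-1,1,0.3,0,0],[-1,1,0.3,0,0],[-1,1,0.3,0,0],[-1,1,0.3,0,0],[-1,1,0.3,0,0],[-1,1,0.3,0,0],[-1,1,0.3,0,0],[-1,1,0.3,0,0],[-1,1,0.3,0,0],[-1,1,0.3,0,0],[-1,1,0.3,0,0],[-1,0.4,0.2,0,0],[-1,0,0,0,0],[-1,0,0,0,0]]]' 
python3 -c "
from h import *
print(get_state()['gripper_width']*92, rel([.523,.155,.165]))"
```

```text
time_s: 18.25
eef_pos: [0.5152, 0.1584, 0.2579]
tool_rot: [[-0.232, 0.972, -0.042], [0.973, 0.232, -0.012], [-0.002, -0.043, -0.999]]
contact_force: [-0.1, 0.1, -2.6]
gripper_width: 0.643
59.13383082748943 [-0.2   0.43  3.7 ]
```

```bash
python3 -m creep '[[[-1,-0.2,0.5,0.8,0],[-1,0,0.1,0.9,0],[-1,0,0,0.9,0],[-1,0,0,0.6,0],[-1,0,0,0.2,0],[-1,0,0,0,0]]]' 
python3 -c "
from h import *
print(rel([.523,.155,.162]))"
```

```text
time_s: 18.85
eef_pos: [0.5282, 0.1487, 0.1702]
tool_rot: [[-0.227, 0.973, -0.04], [0.974, 0.227, -0.013], [-0.004, -0.042, -0.999]]
contact_force: [-0.3, 0.5, -1.1]
gripper_width: 0.644
[ 0.29 -0.13  0.33]
```

```bash
python3 -m creep '[[[-1,0.25,-0.1,0.25,0],[-1,0,0,0,0],[0.6,0,0,0,0],[0.6,0,0,0,0],[0.6,0,0,0,0],[0.6,0,0,-0.5,0],[0.6,0,0,-1,0],[0.6,0,0,-1,0],[0.6,0,0,-1,0],[1,0,0,-0.5,0],[1,0,0,0,0]]]' 
python3 - <<'E'
from h import *
s=get_state();im=grab_frame("wrist");cv2.imwrite("pics/w7.png",im)
for b in blobs(im,(3,90,60),(20,255,255),9,300): print(np.round(b[:3]),b[3],onz("wrist",b[:2],.165,s).round(3))
print(rel([.589,-.2895,.2]))
E
```

```text
time_s: 19.95
eef_pos: [0.53, 0.156, 0.2752]
tool_rot: [[-0.227, 0.973, -0.033], [0.974, 0.227, -0.011], [-0.004, -0.034, -0.999]]
contact_force: [0.5, 0.6, -1.0]
gripper_width: 0.95
[  328.   356. 12840.] (175, 331, 337, 47) [0.721 0.294 0.165]
[ 417.  318. 1300.] (401, 290, 33, 57) [0.644 0.38  0.165]
[  89.  318. 1274.] (74, 289, 32, 58) [0.732 0.003 0.165]
[ 307.  233. 2031.] (283, 205, 46, 57) [0.569 0.223 0.165]
[ 252.  174. 2490.] (224, 146, 58, 58) [0.519 0.152 0.165]
[  465.   173. 21038.] (384, 7, 128, 275) [0.468 0.362 0.165]
[-17.88  -1.62   3.1 ]
```

View pics/w7.png

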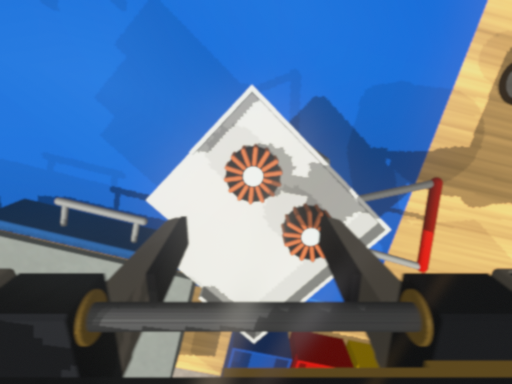

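Both chokes, A at (310,237) and B at (252,175), lie flat on the level tray near their slots. Next is C.

```bash
python3 -m creep '[[[1,-1,-0.1,0,0],[1,-1,-0.1,0,0],[1,-1,-0.1,0,0],[1,-1,-0.1,0,0],[1,-1,-0.1,0,0],[1,-1,-0.1,0,0],[1,-1,-0.1,0,0],[1,-1,-0.1,0,0],[1,-1,-0.1,0,0],[1,-1,-0.1,0,0],[1,-1,-0.1,0,0],[1,-1,-0.1,0,0],[1,-1,-0.1,0,0],[1,-1,-0.1,0,0],[1,-1,-0.1,0,0],[1,-1,-0.1,0,0],[1,-1,-0.1,0,0],[1,-0.4,0,0,0],[1,0,0,0,0]]]' 
python3 look.py w8
```

```text
time_s: 21.9
eef_pos: [0.576, -0.2919, 0.2473]
tool_rot: [[-0.229, 0.971, -0.072], [0.973, 0.229, -0.004], [0.013, -0.071, -0.997]]
contact_force: [0.8, 0.3, 0.1]
gripper_width: 0.999
ang 103.2 eef [ 0.576  -0.2919  0.2473] w 92.0
[  300.   359. 14624.] (127, 331, 385, 53) [ 0.8806 -0.134   0.014 ] rel [ 3.23 13.96  8.81]
[ 426.  318. 1396.] (409, 289, 35, 58) [0.7549 0.0499 0.014 ] rel [11.54 10.77  9.14]
[  81.  317. 1442.] (64, 288, 35, 59) [ 0.8796 -0.5081  0.014 ] rel [-11.33  10.49   8.87]
[ 211.  293. 1662.] (169, 276, 111, 27) [ 0.789  -0.3091  0.014 ] rel [-2.75  8.8   9.1 ]
[  55.  264. 2640.] (0, 240, 105, 43) [ 0.7927 -0.5566  0.014 ] rel [-12.42   6.67   9.13]
[ 251.  179. 1118.] (232, 160, 39, 39) [ 0.5911 -0.2891  0.014 ] rel [-0.16  1.3   9.66]
[  32.  173. 2333.] (0, 142, 53, 86) [ 0.6553 -0.5997  0.014 ] rel [-12.83   0.94   9.53]
[ 128.   82. 1482.] (106, 60, 44, 45) [ 0.4982 -0.482   0.014 ] rel [-6.81 -4.08  9.96]
[  28.   76. 4594.] (0, 24, 63, 101) [ 0.5214 -0.6116  0.014 ] rel [-12.07  -4.37   9.91]
```

```bash
python3 -m creep '[[[1,-0.1,0.7,0.9,0],[1,-0.1,0,1,0],[1,0,0,1,0],[1,0,0,1,0],[1,0,0,1,0],[1,0,0,1,0],[1,0,0,1,0],[1,0,0,1,0],[1,0,0,0,0]]]'
python3 look.py w9|grep -v 'ang';python3 -c "
from h import *
print(rel([.590,-.2893,.008]))"
```

```text
time_s: 22.85
eef_pos: [0.5796, -0.279, 0.0423]
tool_rot: [[-0.236, 0.969, -0.072], [0.972, 0.237, -0.0], [0.017, -0.07, -0.997]]
contact_force: [-1.0, -1.0, 0.2]
gripper_width: 0.997
[ 411.  370. 3146.] (278, 360, 234, 18) [ 0.6858 -0.1103  0.014 ] rel [5.53 5.82 1.22]
[251. 360. 774.] (235, 332, 31, 45) [ 0.7068 -0.2497  0.014 ] rel [-0.09  5.32  1.16]
[  80.  318. 1361.] (64, 290, 34, 57) [ 0.6979 -0.3954  0.014 ] rel [-5.67  3.59  1.18]
[ 426.  318. 1406.] (409, 289, 35, 58) [ 0.6333 -0.1171  0.014 ] rel [5.76 3.72 1.37]
[ 234.  230. 4400.] (197, 192, 77, 76) [ 0.5939 -0.2904  0.014 ] rel [-0.6   0.56  1.49]
[  18.   40. 2702.] (0, 0, 42, 81) [ 0.4987 -0.456   0.014 ] rel [-6.14 -4.71  1.76]
[-0.49  0.36  1.41]
```

```bash
python3 -m creep '[[[1,-0.55,0.5,0.6,0],[1,0,0,0.5,0],[1,0,0,0.3,0],[1,0,0,0,0],[-1,0,0,0,0],[-1,0,0,0,0],[-1,0,0,0,0],[-1,0,0,0,0],[-1,0,0,0,0],[-1,0,0,0,0],[-1,0,0,0,0]]]' 30
python3 -m creep '[[[-1,0,0,-0.6,0],[-1,0,0,-1,0],[-1,0,0,-1,0],[-1,0,0,-1,0],[-1,0,0,-1,0],[-1,0,0,-1,0],[-1,0,0,-1,0],[-1,0,0,-1,0],[-1,0,0,-1,0],[-1,0,0,-1,0],[-1,0,0,-1,0],[-1,0,0,0,0]]]' 
python3 -c "
from h import *
print(get_state()['gripper_width']*92, rel([.639,.184,.23]))"
```

```text
time_s: 24.0
eef_pos: [0.5967, -0.2885, 0.0149]
tool_rot: [[-0.238, 0.969, -0.063], [0.971, 0.238, -0.004], [0.011, -0.062, -0.998]]
contact_force: [0.1, -0.2, -0.9]
gripper_width: 0.643
time_s: 25.2
eef_pos: [0.6133, -0.2867, 0.3015]
tool_rot: [[-0.238, 0.969, -0.06], [0.971, 0.238, -0.005], [0.009, -0.059, -0.998]]
contact_force: [0.4, 0.2, -0.9]
gripper_width: 0.642
59.03789274641245 [18.02  5.65  2.7 ]
```

```bash
python3 -m creep '[[[-1,1,0.35,0,0],[-1,1,0.35,0,0],[-1,1,0.35,0,0],[-1,1,0.35,0,0],[-1,1,0.35,0,0],[-1,1,0.35,0,0],[-1,1,0.35,0,0],[-1,1,0.35,0,0],[-1,1,0.35,0,0],[-1,1,0.35,0,0],[-1,1,0.35,0,0],[-1,1,0.35,0,0],[-1,1,0.35,0,0],[-1,1,0.35,0,0],[-1,1,0.35,0,0],[-1,1,0.35,0,0],[-1,0.7,0.35,0,0],[-1,0,0,0,0],[-1,0,0,0,0]]]' 
python3 -c "
from h import *
print(get_state()['gripper_width']*92, rel([.639,.184,.165]))"
```

```text
time_s: 27.1
eef_pos: [0.6486, 0.1706, 0.2824]
tool_rot: [[-0.236, 0.969, -0.078], [0.972, 0.236, -0.007], [0.012, -0.078, -0.997]]
contact_force: [-0.4, -0.9, -1.2]
gripper_width: 0.644
59.235946356847364 [0.56 0.12 4.71]
```

```bash
python3 -m creep '[[[-1,0.5,0.3,0.8,0],[-1,0,0.1,0.9,0],[-1,0,0,0.9,0],[-1,0,0,0.9,0],[-1,0,0,0.7,0],[-1,0,0,0,0]]]' 
python3 -c "
from h import *
print(rel([.643,.185,.1615]))"
```

```text
time_s: 27.7
eef_pos: [0.6477, 0.1772, 0.1742]
tool_rot: [[-0.231, 0.97, -0.077], [0.973, 0.231, -0.009], [0.009, -0.077, -0.997]]
contact_force: [0.1, -0.2, -1.6]
gripper_width: 0.643
[ 0.34 -0.07  0.52]
```

```bash
python3 -m creep '[[[-1,0.35,-0.1,0.45,0],[-1,0,0,0,0],[0.6,0,0,0,0],[0.6,0,0,0,0],[0.6,0,0,0,0],[0.6,0,0,-0.5,0],[0.6,0,0,-1,0],[0.6,0,0,-1,0],[0.6,0,0,-1,0],[1,0,0,-0.7,0],[1,0,0,0,0]]]' 
python3 - <<'E'
from h import *
s=get_state();im=grab_frame("wrist");cv2.imwrite("pics/w10.png",im)
for b in blobs(im,(3,90,60),(20,255,255),9,300): print(np.round(b[:3]),b[3],onz("wrist",b[:2],.165,s).round(3))
im=grab_frame("side");cv2.imwrite("pics/s10.png",im)
for b in blobs(im,(3,90,60),(20,255,255),5,60):
    if b[2]<1500: print(np.round(b[:3]),onz("side",b[:2],.014).round(3),onz("side",b[:2],.162).round(3))
print(s["eef_pos"],rel([.498,-.48,.2]))
E
```

```text
time_s: 28.8
eef_pos: [0.6533, 0.1855, 0.2819]
tool_rot: [[-0.23, 0.971, -0.067], [0.973, 0.23, -0.006], [0.009, -0.067, -0.998]]
contact_force: [0.3, 0.9, 0.1]
gripper_width: 0.95
[ 371.  360. 8310.] (224, 331, 288, 47) [0.835 0.379 0.165]
[ 418.  318. 1280.] (401, 290, 33, 57) [0.764 0.414 0.165]
[  89.  318. 1270.] (74, 289, 32, 58) [0.851 0.035 0.165]
[ 250.  271. 9662.] (172, 226, 171, 77) [0.75  0.205 0.165]
[ 253.  171. 2401.] (225, 143, 56, 57) [0.637 0.182 0.165]
[ 312.  116. 2798.] (282, 86, 61, 61) [0.569 0.227 0.165]
[ 251.   43. 3291.] (220, 9, 63, 70) [0.518 0.152 0.165]
[  455.   149. 25228.] (370, 0, 142, 282) [0.567 0.379 0.165]
[147. 381. 172.] [ 0.339 -0.593  0.014] [ 0.372 -0.696  0.162]
[203. 380. 176.] [ 0.455 -0.599  0.014] [ 0.465 -0.701  0.162]
[269. 377. 482.] [ 0.592 -0.602  0.014] [ 0.577 -0.704  0.162]
[224. 332. 506.] [ 0.499 -0.477  0.014] [ 0.501 -0.603  0.162]
[ 388.  160. 1196.] [1.228 0.4   0.014] [1.09  0.105 0.162]
[0.65333557 0.18550745 0.28187515] [-24.51 -11.87   3.78]
```

```bash
python3 -m creep '[[[1,-1,-0.5,0,0],[1,-1,-0.5,0,0],[1,-1,-0.5,0,0],[1,-1,-0.5,0,0],[1,-1,-0.5,0,0],[1,-1,-0.5,0,0],[1,-1,-0.5,0,0],[1,-1,-0.5,0,0],[1,-1,-0.5,0,0],[1,-1,-0.5,0,0],[1,-1,-0.5,0,0],[1,-1,-0.5,0,0],[1,-1,-0.5,0,0],[1,-1,-0.5,0,0],[1,-1,-0.5,0,0],[1,-1,-0.5,0,0],[1,-1,-0.5,0,0]]]' 
python3 -c "
from h import *
print(rel([.4985,-.4785,.165]))"
```

```text
time_s: 30.6
eef_pos: [0.5272, -0.2898, 0.2674]
tool_rot: [[-0.235, 0.966, -0.106], [0.972, 0.236, -0.002], [0.023, -0.104, -0.994]]
contact_force: [0.4, 0.1, -0.2]
gripper_width: 1.0
[-7.16 -2.47  4.21]
```

```bash
python3 -m creep '[[[1,-1,-0.25,0,0],[1,-1,-0.25,0,0],[1,-1,-0.25,0,0],[1,-1,-0.25,0,0],[1,-1,-0.25,0,0],[1,-1,-0.1,0,0],[1,-0.8,0,0,0],[1,0,0,0,0]]]' 
python3 look.py w11;
```

```text
time_s: 31.4
eef_pos: [0.5269, -0.4698, 0.2536]
tool_rot: [[-0.232, 0.965, -0.121], [0.972, 0.235, 0.008], [0.036, -0.116, -0.993]]
contact_force: [0.3, -0.3, -0.1]
gripper_width: 1.001
ang 103.4 eef [ 0.5269 -0.4698  0.2536] w 92.1
[  289.   359. 15976.] (115, 331, 397, 53) [ 0.8184 -0.3288  0.014 ] rel [ 2.42 13.73  8.54]
[ 426.  317. 1408.] (409, 289, 35, 58) [ 0.6937 -0.1225  0.014 ] rel [11.59 10.85  9.21]
[  80.  318. 1394.] (64, 289, 35, 58) [ 0.8112 -0.677   0.014 ] rel [-11.06  10.19   8.46]
[  73.  229. 6366.] (0, 207, 165, 51) [ 0.6666 -0.7064  0.014 ] rel [-10.86   4.33   9.16]
[ 247.  156. 1122.] (228, 137, 39, 38) [ 0.4991 -0.4772  0.014 ] rel [-3.900e-01  1.000e-02  1.004e+01]
[  112.   115. 12250.] (12, 28, 174, 165) [ 0.4876 -0.6744  0.014 ] rel [-7.95 -2.28 10.03]
[179.  54. 490.] (161, 27, 31, 57) [ 0.3852 -0.5999  0.014 ] rel [-4.11 -5.53 10.55]
```

```bash
python3 -c "
from h import *
print(onz('side',(216,349),.008),onz('side',(190,375),.01), onz('scene',(160,152),.008))"
```

```text
[ 0.48036413 -0.51927871  0.008     ] [ 0.4255893  -0.58211764  0.01      ] [ 0.44132565 -0.55836529  0.008     ]
```

View pics/w11.png

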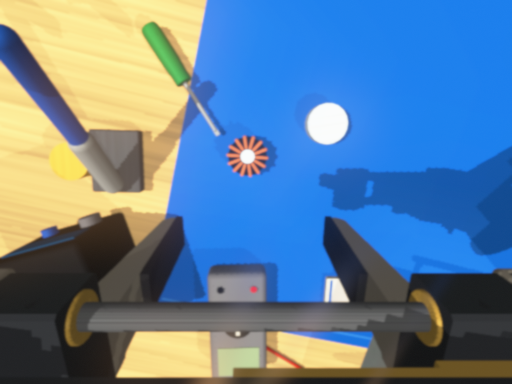

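The screwdriver tip at (219,134) lies above and left of choke D at (247,156). That is about 33 mm outside the finger's path, so a straight descent is clear.

```bash
python3 -m creep '[[[1,-0.3,0,0.9,0],[1,-0.1,0,1,0],[1,0,0,1,0],[1,0,0,1,0],[1,0,0,1,0],[1,0,0,1,0],[1,0,0,1,0],[0.8,0,0,1,0],[0.8,0,0,0,0]]]'
python3 look.py w12|grep -v 'ang';python3 -c "
from h import *
print(rel([.4988,-.4778,.008]))"
```

```text
time_s: 32.35
eef_pos: [0.5013, -0.462, 0.0474]
tool_rot: [[-0.236, 0.963, -0.127], [0.971, 0.24, 0.017], [0.047, -0.119, -0.992]]
contact_force: [-0.3, 1.3, 0.4]
gripper_width: 0.899
[ 414.  370. 3128.] (287, 360, 225, 18) [ 0.6068 -0.2882  0.014 ] rel [5.67 5.94 1.3 ]
[ 410.  317. 1306.] (394, 289, 32, 58) [ 0.5585 -0.3089  0.014 ] rel [5.32 3.88 1.53]
[  96.  318. 1298.] (81, 289, 32, 58) [ 0.6122 -0.5641  0.014 ] rel [-5.09  3.5   1.09]
[ 231.  211. 4618.] (192, 173, 79, 77) [ 0.5015 -0.4782  0.014 ] rel [-0.71  0.06  1.71]
[   60.   190. 12739.] (0, 101, 116, 174) [ 0.5141 -0.6041  0.014 ] rel [-5.72 -0.67  1.56]
[ 104.   42. 2505.] (84, 0, 41, 92) [ 0.4055 -0.5885  0.014 ] rel [-4.09 -4.7   2.12]
[-0.62 -0.09  1.65]
```

```bash
python3 -m creep '[[[0.8,-0.7,0,0.5,0],[0.8,0,0,0.7,0],[0.8,0,0,0.4,0],[0.8,0,0,0,0],[-1,0,0,0,0],[-1,0,0,0,0],[-1,0,0,0,0],[-1,0,0,0,0],[-1,0,0,0,0],[-1,0,0,0,0]]]' 30
python3 -m creep '[[[-1,0,0,-0.6,0],[-1,0,0,-1,0],[-1,0,0,-1,0],[-1,0,0,-1,0],[-1,0,0,-1,0],[-1,0,0,-1,0],[-1,0,0,-1,0],[-1,0,0,-1,0],[-1,0,0,-1,0],[-1,0,0,-1,0],[-1,0,0,-1,0],[-1,0,0,-1,0],[-1,0,0,0,0]]]' 
python3 -c "
from h import *
print(get_state()['gripper_width']*92, rel([.595,.111,.25]))"
```

```text
time_s: 33.4
eef_pos: [0.5049, -0.4777, 0.0142]
tool_rot: [[-0.239, 0.964, -0.12], [0.97, 0.242, 0.011], [0.04, -0.113, -0.993]]
contact_force: [0.0, 0.4, -0.4]
gripper_width: 0.646
time_s: 34.7
eef_pos: [0.5409, -0.4803, 0.3276]
tool_rot: [[-0.239, 0.964, -0.115], [0.97, 0.241, 0.008], [0.036, -0.109, -0.993]]
contact_force: [0.9, -0.2, -0.5]
gripper_width: 0.645
59.3501166644959 [22.33  8.13  3.03]
```

```bash
python3 -m creep '[[[-1,1,0.35,0,0],[-1,1,0.35,0,0],[-1,1,0.35,0,0],[-1,1,0.35,0,0],[-1,1,0.35,0,0],[-1,1,0.35,0,0],[-1,1,0.35,0,0],[-1,1,0.35,0,0],[-1,1,0.35,0,0],[-1,1,0.35,0,0],[-1,1,0.35,0,0],[-1,1,0.35,0,0],[-1,1,0.35,0,0],[-1,1,0.35,0,0],[-1,1,0.35,0,0],[-1,1,0.35,0,0],[-1,1,0.35,0,0],[-1,1,0.35,0,0],[-1,1,0.35,0,0]]]' 
python3 -c "
from h import *
print(get_state()['gripper_width']*92, rel([.6,.112,.21]))"
```

```text
time_s: 36.6
eef_pos: [0.5768, 0.0397, 0.3113]
tool_rot: [[-0.232, 0.964, -0.132], [0.972, 0.235, 0.013], [0.044, -0.125, -0.991]]
contact_force: [0.9, 0.1, -1.7]
gripper_width: 0.643
59.144668894552666 [2.42 2.08 3.93]
```

```bash
python3 -m creep '[[[-1,0.9,0.7,0,0],[-1,0.9,0.7,0,0],[-1,0.5,0.6,0.8,0],[-1,0,0.1,1,0],[-1,0,0.1,1,0],[-1,0,0,1,0],[-1,0,0,0,0]]]' 
python3 -c "
from h import *
print(get_state()['gripper_width']*92, rel([.6,.112,.162]))"
```

```text
time_s: 37.3
eef_pos: [0.5999, 0.1163, 0.2046]
tool_rot: [[-0.235, 0.962, -0.137], [0.971, 0.239, 0.012], [0.045, -0.13, -0.991]]
contact_force: [0.4, 0.1, -2.5]
gripper_width: 0.649
59.69509814632765 [-0.25  0.18  1.68]
```

```bash
python3 -m creep '[[[-1,-0.2,0.2,0.8,0],[-1,0,0,0.6,0],[-1,0,0,0.3,0],[-1,0,0,0,0]]]' 
python3 -c "
from h import *
print(get_state()['gripper_width']*92, rel([.6,.112,.162]))"
```

```text
time_s: 37.7
eef_pos: [0.5999, 0.113, 0.162]
tool_rot: [[-0.235, 0.962, -0.136], [0.971, 0.239, 0.013], [0.045, -0.129, -0.991]]
contact_force: [0.1, 0.4, -0.5]
gripper_width: 0.643
59.17562513894701 [-0.04 -0.01 -0.  ]
```

```bash
python3 -m creep '[[[0.5,0,0,0,0],[0.6,0,0,0,0],[0.6,0,0,0,0],[0.6,0,0,-0.5,0],[0.6,0,0,-1,0],[0.6,0,0,-1,0],[0.6,0,0,-1,0],[1,0,0,-1,0],[1,0,0,-1,0],[1,0,0,0,0]]]' 
python3 - <<'E'
from h import *
s=get_state();im=grab_frame("wrist");cv2.imwrite("pics/w13.png",im)
for b in blobs(im,(3,90,60),(20,255,255),9,300): print(np.round(b[:3]),b[3],onz("wrist",b[:2],.165,s).round(3))
print(s["eef_pos"],rel([.645,-.04,.2]))
im=grab_frame("scene");cv2.imwrite("pics/sc13.png",im)
for b in blobs(im,(3,90,60),(20,255,255),5,60):
    if b[2]<900: print(np.round(b[:3]),onz("scene",b[:2],.014).round(3),onz("scene",b[:2],.162).round(3))
E
```

```text
time_s: 38.7
eef_pos: [0.6217, 0.1117, 0.3152]
tool_rot: [[-0.235, 0.964, -0.125], [0.971, 0.239, 0.014], [0.044, -0.118, -0.992]]
contact_force: [0.7, 0.6, 0.6]
gripper_width: 0.998
[ 378.  361. 7702.] (233, 333, 279, 45) [0.815 0.34  0.165]
[226. 339. 650.] (202, 331, 46, 19) [0.823 0.13  0.165]
[ 426.  317. 1359.] (409, 289, 34, 58) [0.739 0.382 0.165]
[  81.  317. 1338.] (65, 289, 34, 58) [ 0.83  -0.053  0.165]
[ 275.  283. 4616.] (214, 254, 135, 49) [0.734 0.174 0.165]
[ 302.  212. 1710.] (279, 189, 48, 48) [0.637 0.182 0.165]
[ 353.  165. 2046.] (326, 142, 54, 49) [0.568 0.226 0.165]
[ 253.  165. 1916.] (228, 140, 51, 50) [0.595 0.112 0.165]
[ 304.  107. 2148.] (278, 81, 54, 53) [0.518 0.152 0.165]
[  466.   160. 20171.] (390, 0, 122, 283) [0.531 0.358 0.165]
[0.62167321 0.11167167 0.31521984] [-6.31  0.03  4.29]
[320.  94.  72.] [-0.41  -0.295  0.014] [-0.051 -0.14   0.162]
[316.  76. 200.] [-0.646 -0.438  0.014] [-0.235 -0.251  0.162]
[324.  47.  76.] [-1.238 -0.658  0.014] [-0.698 -0.423  0.162]
[267.  38. 156.] [-1.237 -1.138  0.014] [-0.697 -0.798  0.162]
```

View pics/w13.png

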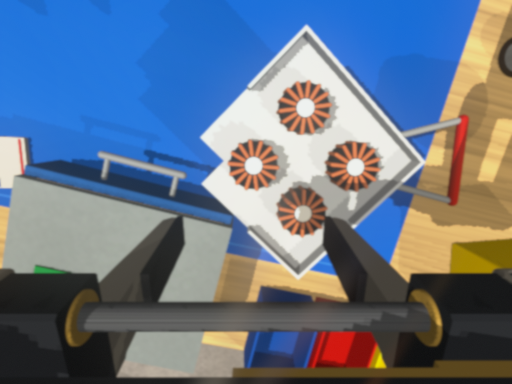

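All four chokes lie on the level tray at (253,165), (353,165), (304,107) and (302,212), with their centres within 4 mm of the slots. Next is the drawer: I turn the jaws to 0°, along the pull direction.

```bash
python3 -m creep '[[[1,0,0,0,1],[1,0,0,0,1],[1,0,0,0,1],[1,0,0,0,1],[1,0,0,0,1],[1,0,0,0,1],[1,0,0,0,1],[1,0,0,0,1],[1,0,0,0,1],[1,0,0,0,1],[1,0,0,0,1],[1,0,0,0,1],[1,0,0,0,1],[1,0,0,0,1],[1,0,0,0,1],[1,0,0,0,1],[1,0,0,0,1],[1,0,0,0,0]]]' 
python3 - <<'E'
from h import *
s=get_state();x=s["tool_rot"][:,0];print(s["joint_pos"].round(1),np.degrees(np.arctan2(x[1],x[0])).round(1))
s=get_state();im=grab_frame("wrist");cv2.imwrite("pics/w14.png",im)
print(rel([.643,-.04,.2]))
E
```

```text
time_s: 40.6
eef_pos: [0.6044, 0.1097, 0.2856]
tool_rot: [[0.984, -0.043, -0.172], [-0.042, -0.999, 0.007], [-0.172, 0.001, -0.985]]
contact_force: [-0.4, -0.2, -0.3]
gripper_width: 0.997
[ 9.  21.8 82.8  1.9 85.1 11.1] -2.5
[2.35 5.92 3.06]
```

```bash
python3 -m creep '[[[1,0,0,0,0],[1,0,0,0,0],[1,0,0,0,0],[1,0,0,0,0],[1,0,0,0,0],[1,0,0,0,0],[1,0,0,0,0],[1,0,0,0,0],[1,0,0,0,0],[1,0,0,0,0]]]' | head -3
 python3 -m creep '[[[1,0,0,-0.5,0],[1,0,0,-0.5,0],[1,0,0,-0.5,0],[1,0,0,-0.5,0],[1,0,0,-0.5,0]]]' | head -3
 python3 -m creep '[[[1,0,0.5,0,0],[1,0,0.5,0,0],[1,0,0.5,0,0],[1,0,0.5,0,0],[1,0,0.5,0,0]]]' | head -3
```

```text
time_s: 41.65
eef_pos: [0.6037, 0.1096, 0.2846]
tool_rot: [[0.984, -0.031, -0.174], [-0.031, -1.0, 0.007], [-0.174, -0.001, -0.985]]
time_s: 42.15
eef_pos: [0.6151, 0.1091, 0.3509]
tool_rot: [[0.984, -0.031, -0.174], [-0.031, -1.0, 0.006], [-0.175, -0.001, -0.985]]
time_s: 42.65
eef_pos: [0.6135, 0.042, 0.3525]
tool_rot: [[0.985, -0.03, -0.172], [-0.03, -1.0, 0.006], [-0.172, -0.001, -0.985]]
```

Slow rows don't drift; only fast ones tilt the tool, now about 10° fingertips-inward. That still fits the 35 mm handle gap, so I use half-speed rows from here.

```bash
python3 -m creep '[[[1,0.2,0.5,0.3,0],[1,0.2,0.5,0.5,0],[1,0.2,0.5,0.5,0],[1,0.2,0.5,0.5,0],[1,0.2,0.5,0.5,0],[1,0,0.5,0.5,0],[1,0,0,0.5,0],[1,0,0,0.5,0],[1,0,0,0.5,0],[1,0,0,0,0]]]' 
python3 - <<'E'
from h import *
s=get_state();im=grab_frame("wrist");cv2.imwrite("pics/w15.png",im)
print(rel([.643,-.04,.14]),proj("wrist",[.643,-.1,.067],s),proj("wrist",[.643,.02,.067],s))
E
```

```text
time_s: 43.65
eef_pos: [0.6152, -0.042, 0.2288]
tool_rot: [[0.983, -0.033, -0.178], [-0.032, -0.999, 0.007], [-0.178, -0.002, -0.984]]
contact_force: [-1.4, 0.3, -0.5]
gripper_width: 0.999
[ 1.7  -0.11  3.34] [299.97735915 215.98292733] [301.7049468  116.03411756]
```

View pics/w15.png

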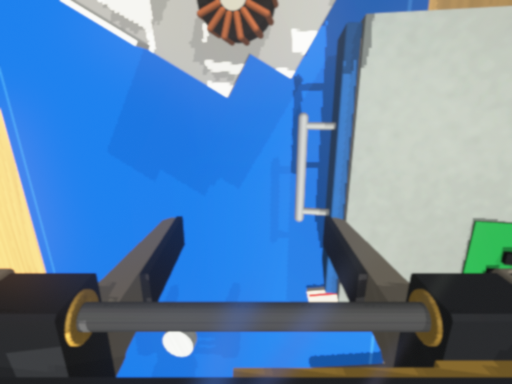

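The handle bar runs from (302,116) to (299,219), within 3 px of the prediction, so its position holds.

```bash
python3 -m creep '[[[-0.5,0.45,-0.02,0.45,0],[-0.5,0.45,-0.02,0.45,0],[-0.5,0.45,-0.02,0.45,0],[-0.5,0.45,-0.02,0.45,0],[-0.5,0.45,-0.02,0.45,0],[-0.5,0,0,0.4,0],[-0.5,0,0,0.4,0],[-0.5,0,0,0,0]]]' 
python3 - <<'E'
from h import *
print(rel([.6405,-.04,.054]), get_state()["gripper_width"]*92)
E
```

```text
time_s: 44.5
eef_pos: [0.6633, -0.0393, 0.1372]
tool_rot: [[0.984, -0.031, -0.175], [-0.03, -1.0, 0.007], [-0.175, -0.002, -0.985]]
contact_force: [-1.0, 0.1, 0.1]
gripper_width: 0.324
[-0.31  0.06  3.44] 29.83936575595822
```

```bash
python3 -m creep '[[[-0.5,-0.3,0,0,0],[-0.5,0,0,0.4,0],[-0.5,0,0,0.4,0],[-0.5,0,0,0.4,0],[-0.5,0,0,0,0]]]' 
python3 - <<'E'
from h import *
print(rel([.6405,-.04,.054]), get_state()["gripper_width"]*92)
E
```

```text
time_s: 45.0
eef_pos: [0.6491, -0.039, 0.1082]
tool_rot: [[0.984, -0.032, -0.174], [-0.031, -1.0, 0.007], [-0.174, -0.002, -0.985]]
contact_force: [0.1, 0.8, -0.3]
gripper_width: 0.255
[0.04 0.05 2.2 ] 23.48219172637019
```

```bash
python3 -m creep '[[[-0.5,0.03,0,0.4,0],[-0.5,0,0,0.4,0],[-0.5,0,0,0.4,0],[-0.5,0,0,0.4,0],[-0.5,0,0,0.4,0],[-0.5,0,0,0,0]]]' 
python3 - <<'E'
from h import *
print(rel([.6405,-.04,.054]), get_state()["gripper_width"]*92)
E
```

```text
time_s: 45.6
eef_pos: [0.6403, -0.0387, 0.0539]
tool_rot: [[0.984, -0.032, -0.174], [-0.031, -1.0, 0.007], [-0.174, -0.001, -0.985]]
contact_force: [-0.2, -0.2, -1.2]
gripper_width: 0.25
[ 0.01  0.05 -0.01] 22.985140291379565
```

```bash
python3 -m creep '[[[-1,0,0,0,0],[-1,0,0,0,0],[-1,0,0,0,0],[-1,0,0,0,0],[-1,-0.3,0.01,0.05,0],[-1,-0.5,0.015,0.088,0],[-1,-0.5,0.015,0.088,0],[-1,-0.5,0.015,0.088,0],[-1,0,0,0,0]]]' 25
```

```text
time_s: 46.5
eef_pos: [0.5928, -0.0374, 0.0537]
tool_rot: [[0.985, -0.032, -0.172], [-0.031, -0.999, 0.009], [-0.172, -0.003, -0.985]]
contact_force: [-1.2, -0.9, -6.5]
gripper_width: 0.112
```

```bash
python3 -m creep '[[[-1,-0.5,0.015,0.088,0],[-1,-0.5,0.015,0.088,0],[-1,-0.5,0.015,0.088,0],[-1,-0.5,0.015,0.088,0],[-1,-0.5,0.015,0.088,0],[-1,-0.5,0.015,0.088,0],[-1,-0.5,0.015,0.088,0],[-1,-0.5,0.015,0.088,0],[-1,-0.5,0.015,0.088,0],[-1,0,0,0,0]]]'
python3 -m creep '[[[-1,-0.4,0.015,0.07,0],[-1,-0.3,0.015,0.05,0],[-1,-0.2,0,0.03,0],[-1,0,0,0,0]]]'
```

```text
time_s: 47.5
eef_pos: [0.4733, -0.0342, 0.0536]
tool_rot: [[0.986, -0.033, -0.166], [-0.032, -0.999, 0.013], [-0.166, -0.007, -0.986]]
contact_force: [-1.0, 2.4, -7.6]
gripper_width: 0.108
time_s: 47.9
eef_pos: [0.4593, -0.0339, 0.0536]
tool_rot: [[0.989, -0.035, -0.144], [-0.033, -0.999, 0.013], [-0.145, -0.008, -0.989]]
contact_force: [-1.4, 3.5, -6.9]
gripper_width: 0.108
```

```bash
python3 -m creep '[[[-1,-0.3,0,0.04,0],[-1,-0.3,0,0.04,0],[-1,-0.3,0,0.04,0]]]'
```

```text
time_s: 48.2
eef_pos: [0.4594, -0.034, 0.0539]
tool_rot: [[0.995, -0.036, -0.098], [-0.035, -0.999, 0.011], [-0.099, -0.008, -0.995]]
contact_force: [22.3, 4.2, -30.2]
gripper_width: 0.108
```

The drawer is at its stop: travel was 181 mm, and the arm loads up without moving. Pulling against the stop also cut the tilt to 5.7°. I release and rise slowly.

```bash
python3 -m creep '[[[-1,0,0,0,0],[-0.4,0,0,0,0],[-0.4,0,0,0,0],[-0.4,0,0,0,0],[-0.4,0,0,-0.4,0],[-0.4,0,0,-0.5,0],[-0.4,0,0,-0.5,0],[-0.4,0,0,-0.5,0],[-0.4,0,0,-0.5,0],[-0.4,0,0,-0.5,0],[-0.4,0,0,-0.5,0],[-0.4,0,0,-0.5,0],[-0.4,0,0,-0.5,0],[-0.4,0,0,-0.5,0],[1,0,0,-0.5,0],[1,0,0,0,0]]]'
python3 - <<'E'
from h import *
for n in("scene","wrist"):
    im=grab_frame(n);cv2.imwrite(f"pics/{n}16.png",im)
print(rel([.535,.357,.25]))
E
```

```text
time_s: 49.8
eef_pos: [0.4731, -0.0384, 0.2044]
tool_rot: [[0.995, -0.035, -0.093], [-0.034, -0.999, 0.006], [-0.093, -0.003, -0.996]]
contact_force: [0.1, -0.7, -0.6]
gripper_width: 0.453
[  1.78 -15.89  -2.02]
```

View pics/scene16.png

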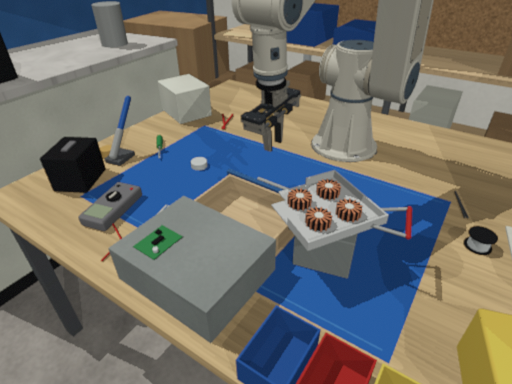

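The scene view shows the drawer pulled out with its handle at (270,183), all four chokes still on the level tray, and the tin at (199,163) untouched. Next I turn the jaws to -76° and go to the bar.

```bash
python3 -m creep '[[[1,0,0,-0.3,0.6],[1,0,0,-0.3,0.6],[1,0,0,-0.3,0.6],[1,0,0,-0.3,0.6],[1,0,0,-0.3,0.6],[1,0,0,-0.3,0.6],[1,0,0,-0.3,0.6],[1,0,0,-0.3,0.6],[1,0,0,-0.3,0.6],[1,0,0,-0.3,0.6],[1,0,0,-0.3,0.6],[1,0,0,-0.3,0.6],[1,0,0,0,0.6],[1,0,0,0,0.6],[1,0,0,0,0.6],[1,0,0,0,0.6],[1,0,0,0,0.6],[1,0,0,0,0.6],[1,0,0,0,0.6],[1,0,0,0,0.6]]]'
python3 - <<'E'
from h import *
s=get_state();x=s["tool_rot"][:,0];print(s["joint_pos"].round(1),np.degrees(np.arctan2(x[1],x[0])).round(1),rel([.535,.357,.26]))
E
```

```text
time_s: 51.9
eef_pos: [0.4689, -0.039, 0.2797]
tool_rot: [[0.224, -0.966, -0.127], [-0.974, -0.226, 0.007], [-0.036, 0.122, -0.992]]
contact_force: [1.2, -0.5, 0.3]
gripper_width: 1.0
[ -4.8   7.1 102.6  -0.2  77.6  72.2] -77.1 [-14.81  -6.24   0.56]
```

```bash
python3 -m creep '[[[1,-0.6,-0.25,0,-0.15],[1,-0.6,-0.25,0,0],[1,-0.6,-0.25,0,0],[1,-0.6,-0.25,0,0],[1,-0.6,-0.25,0,0],[1,-0.6,-0.25,0,0],[1,-0.6,-0.25,0,0],[1,-0.6,-0.25,0,0],[1,-0.6,-0.25,0,0],[1,-0.6,-0.25,0,0],[1,-0.6,-0.25,0,0],[1,-0.6,-0.25,0,0],[1,-0.6,-0.25,0,0],[1,-0.6,-0.25,0,0],[1,-0.6,-0.25,0,0],[1,-0.6,-0.25,0,0],[1,-0.6,-0.25,0,0],[1,-0.6,-0.25,0,0],[1,-0.6,-0.25,0,0],[1,-0.6,-0.25,0,0]]]'
python3 -m creep '[[[1,-0.5,-0.25,0,0],[1,-0.5,-0.25,0,0],[1,-0.4,-0.2,0,0],[1,-0.2,0,0,0],[1,0,0,0,0]]]'
cat > bar.py <<'E'
from h import *
import sys
s=get_state();im=grab_frame("wrist");cv2.imwrite(f"pics/{sys.argv[1]}.png",im)
h=cv2.cvtColor(im,cv2.COLOR_BGR2HSV);m=cv2.inRange(h,(0,170,60),(6,255,255))|cv2.inRange(h,(174,170,60),(180,255,255))
for c in cv2.findContours(m,0,1)[0]:
    if cv2.contourArea(c)>150:
        (cx,cy),(w,hh),a=r=cv2.minAreaRect(c); b=cv2.boxPoints(r)
        e=sorted([b[i] for i in range(4)],key=lambda p:p[1]); E=[(e[0]+e[1])/2,(e[2]+e[3])/2]
        P=[onz("wrist",p,.157,s) for p in E]; d=P[1]-P[0]; mid=(P[0]+P[1])/2
        print("bar",np.round(P,4).tolist(),"mid",mid.round(4),"len",np.linalg.norm(d).round(4),"dir",np.degrees(np.arctan2(d[1],d[0])).round(1),"rel",rel([*mid[:2],.145],s))
x=s["tool_rot"][:,0];print("ang",np.degrees(np.arctan2(x[1],x[0])).round(1),rel([.535,.357,.145],s))
E
python3 bar.py w17
```

```text
time_s: 53.9
eef_pos: [0.5163, 0.3011, 0.266]
tool_rot: [[0.233, -0.962, -0.142], [-0.972, -0.236, 0.005], [-0.038, 0.137, -0.99]]
contact_force: [0.2, 0.3, 0.2]
gripper_width: 1.005
time_s: 54.4
eef_pos: [0.5246, 0.35, 0.2644]
tool_rot: [[0.235, -0.962, -0.142], [-0.971, -0.238, 0.004], [-0.038, 0.137, -0.99]]
contact_force: [-0.2, -0.2, 0.3]
gripper_width: 1.004
bar [[0.5876, 0.3663, 0.157], [0.481, 0.34, 0.157]] mid [0.5343 0.3531 0.157 ] len 0.1098 dir -166.1 rel [ 0.15 -1.06  4.67]
ang -76.4 [ 0.01 -1.12  4.67]
```

```bash
python3 -m creep '[[[-0.2,0.07,-0.4,0.3,0],[-0.2,0,-0.4,0.4,0],[-0.2,0,-0.3,0.4,0],[-0.2,0,0,0.4,0],[-0.2,0,0,0.4,0],[-0.2,0,0,0.4,0],[-0.2,0,0,0.4,0],[-0.2,0,0,0.2,0],[-0.2,0,0,0,0]]]'
python3 bar.py w18; python3 -c "
from h import *
print(rel([.533,.355,.143]))"
```

```text
time_s: 55.35
eef_pos: [0.5418, 0.3523, 0.1803]
tool_rot: [[0.232, -0.962, -0.145], [-0.972, -0.235, 0.002], [-0.036, 0.14, -0.989]]
contact_force: [-0.6, 1.1, -1.0]
gripper_width: 0.396
bar [[0.5871, 0.3672, 0.157], [0.481, 0.3394, 0.157]] mid [0.5341 0.3533 0.157 ] len 0.1097 dir -165.3 rel [-0.06  0.09  1.44]
ang -76.6 [-0.19  0.02  1.44]
[-0.13  0.11  1.55]
```

View pics/w18.png

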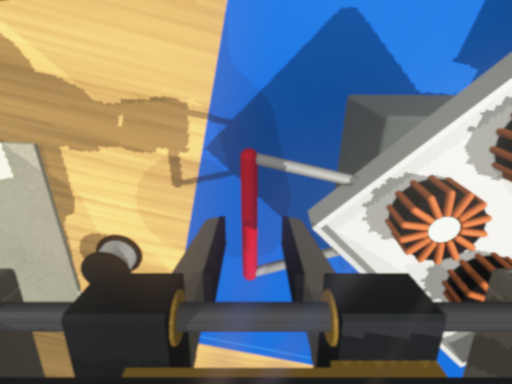

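The bar at (250,150)–(250,277) lies centred between the fingers at (208,220) and (295,220). The near finger is clear of the tray corner at (312,218).

```bash
python3 -m creep '[[[-0.2,-0.1,0.1,0.4,0],[-0.2,0,0,0.4,0],[-0.2,0,0,0.4,0],[-0.2,0,0,0.25,0],[-0.2,0,0,0,0],[-1,0,0,0,0],[-1,0,0,0,0],[-1,0,0,0,0],[-1,0,0,0,0],[-1,0,0,0,0],[-1,0,0,0,0]]]' 25
python3 - <<'E'
from h import *
s=get_state();print(s["gripper_width"]*92)
import math
# arc waypoints in tool axes: from present, bar at grasp; world shift along stand x and z
xs=np.array([-.2385,.9711,0]);A=s["tool_rot"]
def b(t): return (247*math.cos(t)-12*math.sin(t))*xs+np.array([0,0,247*math.sin(t)+12*math.cos(t)])
T=np.linspace(0,.78,17)
for t0,t1 in zip(T[:-1],T[1:]): print(round(t1,3),np.round(A.T@(b(t1)-b(t0))/25,2))
E
```

```text
time_s: 56.5
eef_pos: [0.5338, 0.355, 0.1436]
tool_rot: [[0.233, -0.962, -0.142], [-0.972, -0.236, 0.004], [-0.037, 0.138, -0.99]]
contact_force: [-0.4, 0.2, -1.7]
gripper_width: 0.121
11.099221815122839
0.049 [ 0.02  0.07 -0.48]
0.098 [ 0.04  0.07 -0.48]
0.146 [ 0.06  0.07 -0.47]
0.195 [ 0.09  0.06 -0.47]
0.244 [ 0.11  0.06 -0.47]
0.292 [ 0.13  0.06 -0.46]
0.341 [ 0.16  0.06 -0.45]
0.39 [ 0.18  0.06 -0.44]
0.439 [ 0.2   0.06 -0.44]
0.488 [ 0.22  0.06 -0.42]
0.536 [ 0.24  0.06 -0.41]
0.585 [ 0.26  0.05 -0.4 ]
0.634 [ 0.28  0.05 -0.39]
0.682 [ 0.3   0.05 -0.37]
0.731 [ 0.32  0.05 -0.36]
0.78 [ 0.33  0.05 -0.34]
```

```bash
python3 -m creep '[[[-1,0.02,0.07,-0.48,0],[-1,0.04,0.07,-0.48,0],[-1,0.06,0.07,-0.47,0],[-1,0.09,0.06,-0.47,0],[-1,0,0,0,0]]]' 30
cat > tilt.py <<'E'
from h import *
import math
from scipy.optimize import brentq
s=get_state(); A=s["tool_rot"]; xs=np.array([-.2385,.9711,0]); H=np.array([.594,.118,.145])
p=s["eef_pos"]-.0134*A[:,2]; z=p[2]-.145
t=brentq(lambda t:.247*math.sin(t)+.012*math.cos(t)-z,-.2,1.2)
b=lambda t:(.247*math.cos(t)-.012*math.sin(t))*xs+np.array([0,0,.247*math.sin(t)+.012*math.cos(t)])
print("theta",round(t,3),"along err mm",(1000*((p-H)@xs-b(t)@xs)).round(1),"width",s["gripper_width"]*92,"F",s["contact_force"].round(1))
import sys
d=float(sys.argv[1]);n=int(sys.argv[2]);bx=b(t)
for i in range(n): print(np.round(A.T@(b(t+d*(i+1))-b(t+d*i))/.025,2))
E
python3 tilt.py 0.05 8
```

```text
time_s: 57.0
eef_pos: [0.5354, 0.348, 0.1926]
tool_rot: [[0.232, -0.962, -0.143], [-0.972, -0.235, 0.004], [-0.038, 0.138, -0.99]]
contact_force: [-0.6, -2.8, 1.9]
gripper_width: 0.12
theta 0.2 along err mm -2.9 width 10.997853846970742 F [-0.6 -2.8  1.9]
[ 0.12  0.07 -0.48]
[ 0.14  0.06 -0.47]
[ 0.16  0.06 -0.46]
[ 0.19  0.06 -0.45]
[ 0.21  0.06 -0.44]
[ 0.23  0.06 -0.43]
[ 0.25  0.06 -0.42]
[ 0.27  0.05 -0.41]
```

```bash
python3 -m creep '[[[-1,0.12,0.06,-0.45,0],[-1,0.14,0.06,-0.45,0],[-1,0,0,0,0],[-1,0.16,0.06,-0.45,0],[-1,0,0,0,0],[-1,0.19,0.06,-0.45,0],[-1,0,0,0,0]]]' |tail -2
python3 tilt.py 0.05 8
python3 -c "
from h import *
cv2.imwrite('pics/sc19.png',grab_frame('scene'))"
```

```text
contact_force: [-1.1, -1.9, 4.0]
gripper_width: 0.119
theta 0.405 along err mm -2.2 width 10.978538207907068 F [-1.1 -1.9  4. ]
[ 0.21  0.06 -0.44]
[ 0.23  0.06 -0.43]
[ 0.25  0.06 -0.42]
[ 0.27  0.05 -0.41]
[ 0.29  0.05 -0.39]
[ 0.31  0.05 -0.38]
[ 0.33  0.05 -0.36]
[ 0.35  0.05 -0.35]
```

View pics/sc19.png

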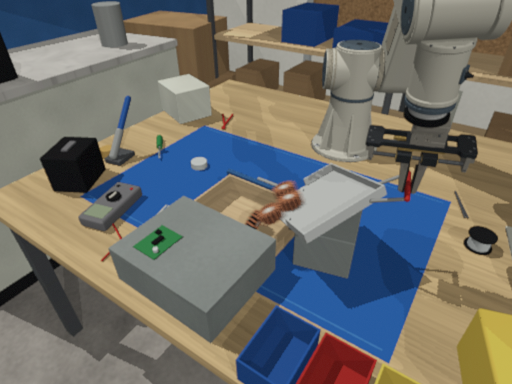

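The tray is at about 0.4 rad and the chokes are pouring out at the corner around (280,200) into the open drawer. I continue up to about 0.75 rad.

```bash
python3 -m creep '[[[-1,0,0,0,0],[-1,0.21,0.06,-0.44,0],[-1,0.23,0.06,-0.43,0],[-1,0.25,0.06,-0.42,0],[-1,0.27,0.05,-0.41,0],[-1,0.29,0.05,-0.39,0],[-1,0.31,0.05,-0.38,0],[-1,0,0,0,0],[-1,0,0,0,0],[-1,0,0,0,0],[-1,0,0,0,0],[-1,0,0,0,0]]]' |tail -2
python3 tilt.py 0.05 1
python3 - <<'E'
from h import *
im=grab_frame('scene');cv2.imwrite('pics/sc20.png',im)
im2=grab_frame('side');cv2.imwrite('pics/si20.png',im2)
cv2.imwrite('pics/m20.png',np.hstack([cv2.resize(im[140:300,180:430],None,fx=1.5,fy=1.5),cv2.resize(im2[110:270,170:370],None,fx=1.5,fy=1.5)]))
E
```

```text
contact_force: [-0.2, -0.9, 2.3]
gripper_width: 0.118
theta 0.678 along err mm -0.3 width 10.863080112810062 F [-0.2 -0.9  2.3]
[ 0.32  0.05 -0.37]
```

View pics/m20.png

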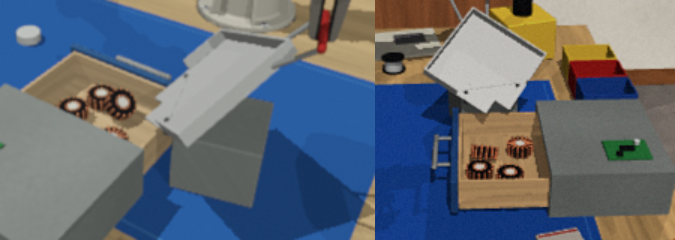

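All four chokes are in the open drawer: side crop (485,152), (520,147), (480,170) and (510,171). One is perhaps on its edge, and the tray is empty. Step 2 has held, so I lower the tray.

```bash
python3 tilt.py -0.05 14 | tail -14; python3 -m creep '[[[-1,-0.29,-0.05,0.39,0],[-1,-0.28,-0.05,0.4,0],[-1,-0.26,-0.05,0.41,0],[-1,-0.24,-0.06,0.42,0],[-1,-0.22,-0.06,0.43,0],[-1,-0.2,-0.06,0.44,0],[-1,0,0,0,0]]]' |tail -2
python3 tilt.py -0.05 9
```

```text
[-0.3  -0.05  0.39]
[-0.28 -0.06  0.4 ]
[-0.26 -0.06  0.42]
[-0.24 -0.06  0.43]
[-0.22 -0.06  0.44]
[-0.19 -0.06  0.45]
[-0.17 -0.06  0.46]
[-0.15 -0.07  0.47]
[-0.12 -0.07  0.47]
[-0.1  -0.07  0.48]
[-0.07 -0.07  0.48]
[-0.05 -0.07  0.49]
[-0.02 -0.07  0.49]
[-0.   -0.07  0.49]
contact_force: [2.9, 1.0, -3.4]
gripper_width: 0.124
theta 0.358 along err mm -2.0 width 11.37277435464006 F [ 2.9  1.  -3.4]
[-0.16 -0.06  0.46]
[-0.14 -0.06  0.47]
[-0.12 -0.07  0.48]
[-0.09 -0.07  0.48]
[-0.07 -0.07  0.49]
[-0.04 -0.07  0.49]
[-0.02 -0.07  0.49]
[ 0.01 -0.07  0.49]
[ 0.03 -0.07  0.49]
```

```bash
python3 -m creep '[[[-1,-0.16,-0.06,0.46,0],[-1,-0.14,-0.06,0.47,0],[-1,-0.12,-0.07,0.48,0],[-1,-0.09,-0.07,0.48,0],[-1,-0.07,-0.07,0.49,0],[-1,-0.04,-0.07,0.45,0],[-1,0,0,0,0]]]' |tail -2
python3 tilt.py -0.02 2
```

```text
contact_force: [5.1, -0.1, -6.6]
gripper_width: 0.122
theta 0.042 along err mm -2.9 width 11.230971314795783 F [ 5.1 -0.1 -6.6]
[-0.01 -0.03  0.2 ]
[-0.   -0.03  0.2 ]
```

```bash
python3 -m creep '[[[-1,-0.01,-0.03,0.2,0],[-1,0,-0.03,0.2,0],[-1,0,0,0.1,0],[-1,0,0,0,0]]]' |tail -2
python3 tilt.py -0.02 1
```

```text
contact_force: [2.0, -2.5, -6.9]
gripper_width: 0.12
theta 0.006 along err mm -3.0 width 11.081766264011751 F [ 2.  -2.5 -6.9]
[-0.   -0.03  0.2 ]
```

```bash
python3 -m creep '[[[-0.3,0,0,0,0],[-0.3,0,0,0,0],[-0.3,0,0,0,0],[-0.3,0,0,-0.3,0],[-0.3,0,0,-0.4,0],[-0.3,0,0,-0.5,0],[-0.3,0,0,-0.5,0],[-0.3,0,0,-0.5,0],[-0.3,0,0,-0.5,0],[-0.3,0,0,-0.5,0],[-0.3,0,0,-0.5,0],[-1,0,0,-0.5,0],[-1,0,0,-0.5,0],[-1,0,0,-0.5,0],[-1,0,0,-0.5,0],[-1,0,0,0,0]]]'
python3 bar.py w21; python3 -c "
from h import *
print(rel([.395,-.035,.25]))"
```

```text
time_s: 62.45
eef_pos: [0.5559, 0.356, 0.3]
tool_rot: [[0.234, -0.962, -0.143], [-0.971, -0.238, 0.013], [-0.046, 0.136, -0.99]]
contact_force: [-0.0, 0.2, 0.6]
gripper_width: 0.003
bar [[0.5871, 0.3667, 0.157], [0.4826, 0.341, 0.157]] mid [0.5348 0.3539 0.157 ] len 0.1075 dir -166.2 rel [ 0.17 -0.01  6.26]
ang -76.5 [ 0.05 -0.05  6.26]
[13.77  9.62  2.67]
```

The bar is measured back at its start position (.535,.354), so the tray is level. Next I push the drawer shut with closed fingers on the handle.

```bash
python3 -m creep '[[[-1,0.65,0.48,0,0],[-1,0.65,0.48,0,0],[-1,0.65,0.48,0,0],[-1,0.65,0.48,0,0],[-1,0.65,0.48,0,0],[-1,0.65,0.48,0,0],[-1,0.65,0.48,0,0],[-1,0.65,0.48,0,0],[-1,0.65,0.48,0,0],[-1,0.65,0.48,0,0],[-1,0.65,0.48,0,0],[-1,0.65,0.48,0,0],[-1,0.65,0.48,0,0],[-1,0.65,0.48,0,0],[-1,0.65,0.48,0,0],[-1,0.65,0.48,0,0],[-1,0.65,0.48,0,0],[-1,0.65,0.48,0,0],[-1,0.65,0.48,0,0],[-1,0,0,0,0]]]'
python3 -c "
from h import *
print(rel([.395,-.035,.15]))"
```

```text
time_s: 64.5
eef_pos: [0.3933, -0.0179, 0.3091]
tool_rot: [[0.235, -0.959, -0.159], [-0.971, -0.239, 0.006], [-0.044, 0.152, -0.987]]
contact_force: [0.2, 0.9, 0.2]
gripper_width: 0.0
[ 0.96 -0.87  6.27]
```

```bash
python3 -m creep '[[[-1,0.2,-0.4,0.6,0],[-1,0.2,-0.4,0.6,0],[-1,0.2,-0.4,0.6,0],[-1,0.2,-0.3,0.6,0],[-1,0.1,0,0.6,0],[-1,0,0,0.6,0],[-1,0,0,0.6,0],[-1,0,0,0.6,0],[-1,0,0,0,0]]]'
python3 -c "
from h import *
print(rel([.41,-.035,.045]))"
```

```text
time_s: 65.4
eef_pos: [0.417, -0.0282, 0.179]
tool_rot: [[0.232, -0.96, -0.156], [-0.972, -0.236, 0.01], [-0.046, 0.149, -0.988]]
contact_force: [-0.7, 0.6, -0.3]
gripper_width: 0.003
[ 0.45 -0.47  5.34]
```

```bash
python3 -m creep '[[[-1,0.2,-0.3,0.5,0],[-1,0.2,-0.2,0.6,0],[-1,0,0,0.6,0],[-1,0,0,0.6,0],[-1,0,0,0.6,0],[-1,0,0,0.6,0],[-1,0,0,0.6,0],[-1,0,0,0.5,0],[-1,0,0,0.2,0],[-1,0,0,0,0]]]'
python3 - <<'E'
from h import *
print(rel([.41,-.035,.045]))
s=get_state();print("world +x of 10mm:",s["tool_rot"].T@[.4,0,0])
cv2.imwrite('pics/w22.png',grab_frame('wrist'))
E
```

```text
time_s: 66.4
eef_pos: [0.4198, -0.0318, 0.0597]
tool_rot: [[0.232, -0.962, -0.146], [-0.972, -0.236, 0.011], [-0.045, 0.14, -0.989]]
contact_force: [0.3, -0.2, 0.3]
gripper_width: 0.0
[0.06 0.33 0.64]
world +x of 10mm: [ 0.0927904  -0.38466467 -0.05850669]
```

View pics/w22.png

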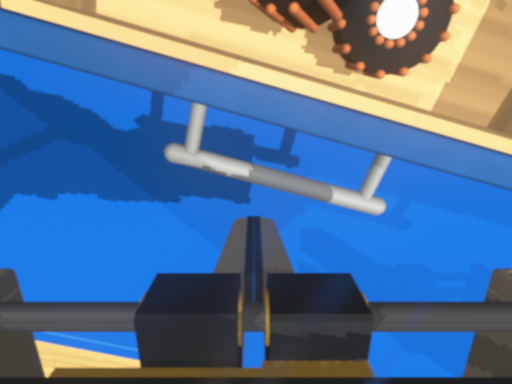

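The closed fingers at (255,225) stand just in front of the handle bar (175,152)–(378,207), with the chokes visible inside the drawer. I lower them 12 mm and push.

```bash
python3 -m creep '[[[-1,0,0.1,0.45,0],[-1,0.09,-0.38,-0.06,0],[-1,0.09,-0.38,-0.06,0],[-1,0.09,-0.38,-0.06,0],[-1,0.09,-0.38,-0.06,0],[-1,0.09,-0.38,-0.06,0],[-1,0.09,-0.38,-0.06,0],[-1,0.09,-0.38,-0.06,0],[-1,0.09,-0.38,-0.06,0],[-1,0.09,-0.38,-0.06,0],[-1,0.09,-0.38,-0.06,0],[-1,0.09,-0.38,-0.06,0],[-1,0.09,-0.38,-0.06,0]]]'
python3 - <<'E'
from h import *
s=get_state();print("world +x of 10mm:",s["tool_rot"].T@[.4,0,0])
E
```

```text
time_s: 67.75
eef_pos: [0.5401, -0.0347, 0.0502]
tool_rot: [[0.237, -0.959, -0.155], [-0.971, -0.241, 0.006], [-0.043, 0.149, -0.988]]
contact_force: [-28.8, -27.9, 6.0]
gripper_width: 0.007
world +x of 10mm: [ 0.09473896 -0.3836434  -0.06198608]
```

The reading shows about 40 N of resistance, far above the drawer's 1 N, so I stop and look.

```bash
python3 -m creep '[[[-1,-0.02,0.08,0.01,0],[-1,0,0,0,0]]]'
python3 - <<'E'
from h import *
im=grab_frame('scene');cv2.imwrite('pics/sc23.png',im)
im2=grab_frame('side');cv2.imwrite('pics/si23.png',im2)
cv2.imwrite('pics/m23.png',np.vstack([cv2.resize(im[130:260,170:430],None,fx=2.6,fy=2.3),cv2.resize(im2[130:260,170:370],None,fx=3.38,fy=2.3)]))
E
```

```text
time_s: 67.95
eef_pos: [0.5377, -0.037, 0.0497]
tool_rot: [[0.239, -0.958, -0.159], [-0.97, -0.242, 0.003], [-0.041, 0.153, -0.987]]
contact_force: [-0.5, -0.1, 0.4]
gripper_width: 0.001
```

View pics/m23.png

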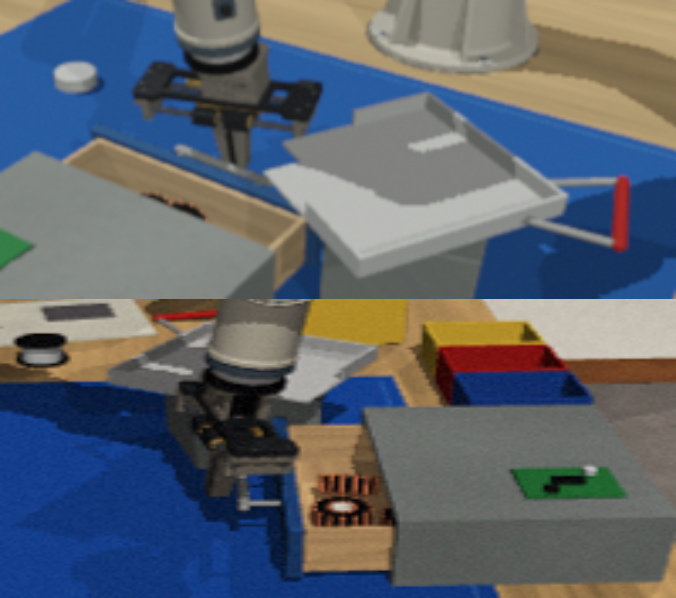

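The body's left end has met the tray's notched corner; the drawer itself is fine, with the chokes inside. I back off, shift 55 mm right to push the handle at y≈-.09, and the body then clears the tray.

```bash
python3 -m creep '[[[-1,-0.1,0.4,0.06,0],[-1,-0.1,0.4,0.06,0],[-1,-0.1,0.4,0.06,0],[-1,0.5,0.12,0,0],[-1,0.5,0.12,0,0],[-1,0.5,0.12,0,0],[-1,0.5,0.12,0,0],[-1,0.2,0.05,0,0],[-1,0,0,0,0]]]'
python3 - <<'E'
from h import *
s=get_state();print("world +x of 10mm:",s["tool_rot"].T@[.4,0,0])
print(rel([.51,-.088,.05]))
E
```

```text
time_s: 68.95
eef_pos: [0.5071, -0.0983, 0.0509]
tool_rot: [[0.237, -0.959, -0.152], [-0.971, -0.241, 0.004], [-0.04, 0.147, -0.988]]
contact_force: [-0.4, 0.2, 0.3]
gripper_width: 0.01
world +x of 10mm: [ 0.09495139 -0.38375784 -0.06094387]
[-0.37 -0.22  0.02]
```

```bash
python3 -m creep '[[[-1,-0.3,-0.08,0,0],[-1,0.09,-0.38,-0.06,0],[-1,0.09,-0.38,-0.06,0],[-1,0.09,-0.38,-0.06,0],[-1,0.09,-0.38,-0.06,0],[-1,0.09,-0.38,-0.06,0]]]'
```

```text
time_s: 69.55
eef_pos: [0.5597, -0.0884, 0.0506]
tool_rot: [[0.238, -0.959, -0.154], [-0.97, -0.242, 0.004], [-0.041, 0.149, -0.988]]
contact_force: [-1.3, -3.0, 2.0]
gripper_width: 0.006
```

```bash
python3 -m creep '[[[-1,0.09,-0.38,-0.06,0],[-1,0.09,-0.38,-0.06,0],[-1,0.09,-0.38,-0.06,0]]]'
```

```text
time_s: 69.85
eef_pos: [0.5921, -0.0882, 0.0503]
tool_rot: [[0.239, -0.959, -0.155], [-0.97, -0.242, 0.003], [-0.041, 0.149, -0.988]]
contact_force: [-1.8, -1.1, 0.8]
gripper_width: 0.006
```

Now it moves freely at about 1–2 N.

```bash
python3 -m creep '[[[-1,0.09,-0.38,-0.06,0],[-1,0.07,-0.3,-0.05,0],[-1,0.05,-0.2,-0.03,0]]]'
```

```text
time_s: 70.15
eef_pos: [0.6179, -0.0879, 0.0501]
tool_rot: [[0.238, -0.959, -0.154], [-0.97, -0.242, 0.003], [-0.041, 0.149, -0.988]]
contact_force: [-1.2, -1.3, 0.4]
gripper_width: 0.006
```

```bash
python3 -m creep '[[[-1,0.05,-0.2,-0.03,0],[-1,0.03,-0.1,-0.02,0]]]'
```

```text
time_s: 70.35
eef_pos: [0.6208, -0.088, 0.0498]
tool_rot: [[0.238, -0.957, -0.167], [-0.97, -0.242, 0.004], [-0.044, 0.161, -0.986]]
contact_force: [-12.2, -1.4, 11.0]
gripper_width: 0.006
```

It stopped firmly at .621, which means shut. I back off and check.

```bash
python3 -m creep '[[[-1,-0.1,0.38,0.06,0],[-1,-0.1,0.4,0.06,0],[-1,-0.1,0.5,0.06,0],[-1,-0.1,0.5,0.06,0],[-1,-0.1,0.5,0.06,0],[-1,-0.1,0.5,0.06,0],[-1,-0.1,0.5,0.06,0],[-1,0,0.3,-0.5,0],[-1,0,0.3,-0.5,0],[-1,0,0.3,-0.5,0],[-1,0,0.3,-0.5,0],[-1,0,0,-0.5,0],[-1,0,0,-0.5,0],[-1,0,0,-0.5,0],[-1,0,0,-0.5,0],[-1,0,0,0,0],[-1,0,0,0,0]]]'
python3 - <<'E'
from h import *
im=grab_frame('scene');cv2.imwrite('pics/sc24.png',im)
im2=grab_frame('side');cv2.imwrite('pics/si24.png',im2)
cv2.imwrite('pics/m24.png',np.hstack([cv2.resize(im[110:290,150:430],None,fx=1.4,fy=1.9),cv2.resize(im2[110:290,165:365],None,fx=2,fy=1.9)]))
for n,a,b in(("scene","pics/a_scene.png",im),("side","pics/a_side.png",im2)):
    d=cv2.absdiff(cv2.imread(a),b).max(2)
    h=(180,150,40,30) if n=="scene" else (180,290,30,26)
    t=h; print(n,"tin diff",d[t[1]:t[1]+t[3],t[0]:t[0]+t[2]].mean().round(1),"handle diff",(d[203:230,215:262] if n=="scene" else d[196:226,258:282]).mean().round(1),"tray diff",(d[165:245,270:415] if n=="scene" else d[133:180,200:285]).mean().round(1))
E
```

```text
time_s: 72.05
eef_pos: [0.5218, -0.0983, 0.1691]
tool_rot: [[0.238, -0.959, -0.154], [-0.97, -0.242, 0.004], [-0.041, 0.148, -0.988]]
contact_force: [-0.1, -0.3, -0.1]
gripper_width: 0.005
scene tin diff 14.1 handle diff 5.1 tray diff 16.5
side tin diff 9.1 handle diff 5.1 tray diff 46.0
```

```bash
python3 - <<'E'
from h import *
A,B=cv2.imread('pics/a_scene.png'),cv2.imread('pics/sc24.png'); A2,B2=cv2.imread('pics/a_side.png'),cv2.imread('pics/si24.png')
for i in(A,B):
    print([(np.round(b[:2],1),b[3]) for b in blobs(i,(0,150,80),(6,255,255),5,20) if 400<b[0]<415])
def shift(a,b,r):
    x,y,w,h=r; R=cv2.matchTemplate(b[y-12:y+h+12,x-12:x+w+12],a[y:y+h,x:x+w],cv2.TM_CCOEFF_NORMED); _,v,_,p=cv2.minMaxLoc(R); return (p[0]-12,p[1]-12),round(v,2)
print("handle",shift(A,B,(217,203,45,26)),shift(A2,B2,(260,196,20,28)))
print("tin",shift(A,B,(189,154,20,17)),shift(A2,B2,(182,290,27,25)))
print("tray corner",shift(A,B,(365,195,48,45)))
for n,i in(("scene",B),("side",B2)):
    print(n,[np.round(b[:2]) for b in blobs(i,(3,90,60),(20,255,255),5,60) if b[2]<900 and .2<onz(n,b[:2],.014)[0]<.95])
E
```

```text
[(array([408.1, 222.6]), (406, 208, 5, 30))]
[(array([408.2, 222.9]), (406, 207, 5, 31))]
handle ((0, 0), 1.0) ((0, 0), 0.99)
tin ((0, 0), 0.99) ((0, 0), 0.99)
tray corner ((0, 0), 0.94)
scene []
side [array([147., 381.]), array([203., 380.]), array([269., 377.]), array([259., 106.])]
```

```bash
python3 -m creep '[[[-1,0,0,0,0],[-1,0,0,0,0],[-1,0,0,0,0],[-1,0,0,0,0],[-1,0,0,0,0],[-1,0,0,0,0],[-1,0,0,0,0],[-1,0,0,0,0]]]'; python3 -c "
from cell import *
print(close_job())"
```

```text
time_s: 72.95
eef_pos: [0.52, -0.098, 0.1665]
tool_rot: [[0.238, -0.958, -0.159], [-0.97, -0.242, 0.005], [-0.043, 0.153, -0.987]]
contact_force: [-0.2, -0.5, 0.2]
gripper_width: 0.0
the job is handed in; nothing more can be done
None
```

The job is handed in at 73 s. All four chokes went onto the level tray, then the drawer was pulled to its stop and the tray tipped to about 0.68 rad. Pictures then showed the tray empty and all four chokes in the drawer. I lowered the tray level and pushed the drawer shut.

**Last checks:** The handle, tin, tray corner and bar matched their starting pixels in the fixed cameras to within 1 px. No choke was visible outside the drawer. The arm was clear, with almost no force on the tool.

**What went wrong or stayed uncertain:**
- **Tray bumped:** On the first push of the drawer, the gripper body met the tray's notched corner. The tool read about 40 N in total, push on the handle included, which is right at the 40 N limit, so I cannot tell whether it counted as over. I backed off and pushed from another spot at 1–2 N.
- **Tool tilt:** Fast rows gradually tilted the tool, up to about 10°, so I used slow rows for the drawer and bar work.
- **Choke on edge:** One choke may have been standing on its edge in the drawer when it was shut.
- **Last look:** The picture viewer had run out, so the final check was by image measurement only.

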